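# Make up two microscope optics kits and stack their trays

## Task

Make up two microscope kits from the stock on the bench. The oil-immersion kit, the longest of the three objectives and the small oil bottle, goes into the deep tray, and the low-power kit, the shortest objective and the eyepiece, into the shallow tray with the carry handle: every piece standing upright in a seat ring of its own, the two pieces of a kit in different compartments. The shallow tray must end up stacked on the deep one, fully down between its corner posts; do not drop or knock over any piece, and leave the middle-length objective where it stands.

Things in the scene. Friction and masses are not known exactly. Their poses are not given: they have to be found in the camera images.
- deep_tray: Deep grey tray, loose, 0.55 kg, 220 x 140 mm, walls 72 high, floor 4 thick. Origin: underside centre; y along the 220 side, z up. Partition y = 0; seat ring (56 inside diameter, 5 high) on the floor of each compartment at x = 0, y = +-55. Corner posts (236 x 156 overall) rise past the rim, flared (tops z = 91); shallow tray sits on the rim between them, 3 mm play a side, origin 72 above this one.
- top_tray: Shallow grey plastic tray, loose, 0.26 kg, 220 x 140 mm, walls 26 high, floor 4 thick. Origin: underside centre; y along the 220 side, z up. Partition y = 0; seat ring (56 inside diameter, 5 high) on the floor of each compartment at x = 0, y = +-55. Handle over the partition: a bar 80 long in x, 14 thick in y, 20 high, centre at z = 60 (top 70); grip its middle, closing along y.
- objective_short: Shortest microscope objective, 30 mm tall, about 75 g: blunt, almost full-width nose with a large front lens (17 mm), aluminium barrel 28 mm in diameter from 5 mm up, standing nose up on its 25 mm wide, 5 mm high thread. Origin: centre of the underside, z up; round, so its yaw means nothing. 
- objective_mid: Middle-length objective, 41 mm tall, about 100 g, not wanted in either kit: narrower stepped nose 21 mm in diameter from 29 mm up, aluminium barrel 28 mm in diameter from 5 mm up, standing nose up on its 25 mm wide, 5 mm high thread. Origin: centre of the underside, z up; round, so its yaw means nothing. It stays where it stands.
- objective_long: Longest objective, 54 mm tall, about 130 g: long slender tapering nose above 34 mm, 7 mm wide at its tip, aluminium barrel 28 mm in diameter from 5 mm up, standing nose up on its 25 mm wide, 5 mm high thread. Origin: centre of the underside, z up; round, so its yaw means nothing. 
- eyepiece: Eyepiece, 53 mm tall, about 100 g: bright steel tube 30 mm in diameter for the lower 24 mm, black body 38 mm in diameter above it up to 46 mm, black rubber eyecup with a lens on top. Stands on its tube. Origin: centre of the underside, z up; round.
- oil_bottle: Small amber bottle of immersion oil with a paper label and a black pointed dropper cap, closed, 60 mm tall, about 35 g: body 26 mm in diameter up to 34 mm, cap 19 mm in diameter from 39 to 52 mm. Origin: centre of the underside, z up; round.

How it is judged:
At the end, for the whole second after the job is handed in: Each piece upright (0.1 rad) on its own tray's floor, within 18 mm in x and y of a ring centre, one per compartment; shallow tray level on the deep one's rim between the posts (6 mm, 0.06 rad, 2.5 mm of fully down); deep tray on the bench; all at rest (((x of objective_long in the frame of deep_tray between -0.018 and 0.018 m and y of objective_long in the frame of deep_tray between 0.037 and 0.073 m and x of oil_bottle in the frame of deep_tray between -0.018 and 0.018 m and y of oil_bottle in the frame of deep_tray between -0.073 and -0.037 m) or (x of objective_long in the frame of deep_tray between -0.018 and 0.018 m and y of objective_long in the frame of deep_tray between -0.073 and -0.037 m and x of oil_bottle in the frame of deep_tray between -0.018 and 0.018 m and y of oil_bottle in the frame of deep_tray between 0.037 and 0.073 m)) and z of objective_long in the frame of deep_tray between -0.001 and 0.0075 m and angle between each of objective_long, oil_bottle, objective_short, eyepiece's own z axis and vertical below 0.1 rad and linear speed of each of objective_long, oil_bottle, objective_short, eyepiece, top_tray, deep_tray below 0.02 m/s and z of oil_bottle in the frame of deep_tray between -0.001 and 0.0075 m and ((x of objective_short in the frame of top_tray between -0.018 and 0.018 m and y of objective_short in the frame of top_tray between 0.037 and 0.073 m and x of eyepiece in the frame of top_tray between -0.018 and 0.018 m and y of eyepiece in the frame of top_tray between -0.073 and -0.037 m) or (x of objective_short in the frame of top_tray between -0.018 and 0.018 m and y of objective_short in the frame of top_tray between -0.073 and -0.037 m and x of eyepiece in the frame of top_tray between -0.018 and 0.018 m and y of eyepiece in the frame of top_tray between 0.037 and 0.073 m)) and z of objective_short in the frame of top_tray between -0.001 and 0.0075 m and z of eyepiece in the frame of top_tray between -0.001 and 0.0075 m and z of top_tray in the frame of deep_tray between 0.068 and 0.0745 m and x of top_tray in the frame of deep_tray between -0.006 and 0.006 m and y of top_tray in the frame of deep_tray between -0.006 and 0.006 m and angle between the x axis of top_tray and the x axis of deep_tray, either way round below 0.06 rad and angle between each of deep_tray, top_tray's own z axis and vertical below 0.05 rad and height (world z) of deep_tray below 0.006 m); the robot touches nothing.
It fails at once if a piece is knocked over or tipped far (more than 0.8 rad) (angle between any of objective_short, objective_mid, objective_long, eyepiece, oil_bottle's own z axis and vertical above 0.8 rad).
It fails at once if a piece is dropped (falls free, touching nothing, faster than 0.55 m/s) ((linear speed of objective_short above 0.55 m/s and contact force between objective_short and anything else below 0.005 N) or (linear speed of objective_long above 0.55 m/s and contact force between objective_long and anything else below 0.005 N) or (linear speed of eyepiece above 0.55 m/s and contact force between eyepiece and anything else below 0.005 N) or (linear speed of oil_bottle above 0.55 m/s and contact force between oil_bottle and anything else below 0.005 N)).
It fails at once if the middle-length objective is moved more than 25 mm (distance of objective_mid from where it was at the start of the episode above 0.025 m).
It also fails if it takes over 125 s, if anything falls off the work surface, if the arm or the gripper's body presses on something with over 40 N, if the wrist force passes 120 N, or if a joint passes its speed limit or range.

## Robot

A 6-joint arm with a two-finger parallel gripper is mounted at the origin on the work surface. World frame = base frame: x ahead of the robot, y to its left, z up, the work surface at z = 0. Lengths are in m, angles in rad, forces in N, time in s.
With the tool pointing down it reaches from about 0.3 to 0.85 m from the base axis. Payload 4.2 kg.
Tool frame: the origin (TCP) lies on the centre line of the jaws, within the pads' length; the fingertips stand 25 mm ahead of it and the grasp point (between the pads) lies 6 mm ahead of it (arm.tips_ahead is the distance from the TCP to the fingertips, in m); z points along the fingers, y is the line along which they close (so a half turn about z gives the same grasp; the last joint's range is limited). The gripper opens to 91 mm and grips with 3 to 60 N. Pads are 32 mm wide; open, the fingers measure 118 mm over their backs; the gripper's body (76 mm by 178 mm) begins 60 mm behind the grasp point.
Start: joints at [-1.318, 0.32, 1.565, -0, 1.257, -0.02], TCP at [0.155, -0.554, 0.209] pointing down, gripper open.
Joint ranges: [-3.11, 3.11], [-0.84, 2.01], [0.21, 2.61], [-1.34, 4.49], [0.05, 2.63], [-2.56, 2.56]. Speed limits (rad/s): [2.57, 2.57, 3.14, 3.14, 3.14, 3.14].

## Interface

Orientations are given as a unit quaternion [x, y, z, w].
In Python, from bench import arm gives the robot as it stands. The module is installed in compiled form; this text tells all that it offers.
- The arm moves only by the tool servo_tool, never from a script. Its argument "moves" is one flat list of numbers, 5 for each row, row after row: the finger opening in mm, from 0 to 91.2, then the shift along the tool's x, y, z in units of 25 mm (1.0 is 25 mm), then the turn about the tool's z in units of 6 degrees (1.0 is 6 degrees). A call has 1 to 5 rows; each row shifts and turns the commanded pose from where the row before left it, along the tool's axes as they then stand; what a row does not reach is not made up. A row lasts 1/10 s, in which the tool goes at most 50 mm and 8.59 degrees, less where a joint would pass 70% of its speed; a pose out of reach is approached as far as the arm can. A call is refused whole if a number of a shift passes 1 or a number of a turn 1, either way. A call with a gripper value outside its range is refused whole. The fingers move at their own pace and stop on an object; "grip_force" is the grip in N (left out, the last holds). Time passes only in rows, so rows that do not move let the fingers close. It gives the time, the measured TCP pose, the force, the opening and the grip force at its end, in the units of the state.
- arm.state(): the state, without advancing time (a new reading comes with each control period).
- arm.camera(name): name is "scene" or "top"; returns a dict with "pixels" (420x560x3 uint8, red, green, blue), "K" (3x3 intrinsics, pixels), "k1" (the pictures are not rectified: a ray, as slopes to the right and down, at radius r is drawn at 1 + k1 r^2 times it, then the intrinsics apply), "world_to_cam" (4x4, takes a point from world to camera coordinates). Camera axes: x right, y up, looking along -z (the intrinsics and any distortion apply to the point x, -y, -z); pixel columns grow to the right and rows downward; lengths in m; the calibration is good to about 2 mm. A picture is of the moment at which its call begins. There is no depth.
- arm.finish_job(): hands the job in; it is judged then, once.
Trained networks look in the newest picture that a camera, given by its name, has taken for a name from the list of things; names that differ only in an ending like _2 or _b are one class to them, and where a whole thing is asked for, a point or a joint stands for the part that bears it (a point fixed in the world has none). Each returns a list of dicts, best first, with "confidence" (0 to 1); they miss things now and then, are a little off and sometimes report something else, mostly with a low value. They report only what shows in the picture. A call takes as long as a camera call.
- arm.regions_of(camera, query): "region" (420x560 bool, what is visible of it) and "box" ([centre column, centre row, width, height] in pixels, round what is visible of it).
The state is a dict: "time_s": time; "q": joint angles; "joint_vel": joint speeds; "tau": joint torques, N m; "tcp_pos": TCP position; "orientation": TCP orientation; "wrist_force": force on the tool from outside, world axes, zero at the start; "ft_torque": the same for the moment, N m; "grip_width": finger opening in m; "finger_force": force on a finger pad.
Only numpy, scipy, OpenCV 4.12 (cv2) and the standard library are available. Lean on these libraries where they do the work, as an engineer would, in place of code of your own. Each camera call takes 0.05 s, during which the arm holds its last target. There are 200 camera calls.

## Working session

There is one attempt and no reset: what is moved stays moved. The work goes in short steps, Python scripts to look and compute and a tool call to move; the robot and the scene stay as the last step left them, time stands still between calls to the robot, and variables do not carry over. Pictures are saved under pics/ and viewed, at most 16 in all, crops included, and the job is handed in when it is done.

Besides the shell and the picture viewer there is one more tool, called by a JSON object that holds its "name" and its "arguments". servo_tool: Moves the arm, as the interface text tells. Its arguments: {"type":"object","properties":{"moves":{"type":"array"},"grip_force":{"type":"number"}},"required":["moves"]}

```bash
mkdir -p pics; cat > h.py <<'E'
import numpy as np, cv2
from bench import arm
def snap(n,f=None):
    c=arm.camera(n)
    if f: cv2.imwrite('pics/'+f,c['pixels'][:,:,::-1])
    return c
def ray(c,u,v):
    K=c['K'];k=c['k1'];x=(u-K[0,2])/K[0,0];y=(v-K[1,2])/K[1,1]
    rd=np.hypot(x,y);r=rd
    for _ in range(20): r=rd/(1+k*r*r)
    s=r/rd if rd>0 else 1
    d=np.array([x*s,-y*s,-1]);T=np.array(c['world_to_cam']);R=T[:3,:3]
    return -R.T@T[:3,3],R.T@d
def at(c,u,v,z):
    o,d=ray(c,u,v);return o+d*(z-o[2])/d[2]
def proj(c,p):
    T=np.array(c['world_to_cam']);q=T[:3,:3]@np.array(p)+T[:3,3]
    x,y=q[0]/-q[2],-q[1]/-q[2];s=1+c['k1']*(x*x+y*y);K=c['K']
    return np.array([K[0,0]*x*s+K[0,2],K[1,1]*y*s+K[1,2]])
names=['deep_tray','top_tray','objective_short','objective_mid','objective_long','eyepiece','oil_bottle']
E
python3 - <<'E'
from h import *
for n in('scene','top'):
    c=snap(n,n+'0.png');print(n,c['K'],c['k1'],ray(c,280,210))
    for q in names:
        for r in arm.regions_of(n,q)[:3]: print(q,round(r['confidence'],2),np.round(r['box'],1),np.round(at(c,r['box'][0],r['box'][1],0.03),3))
E
```

```text
scene [[401.08801187   0.         273.40225995]
 [  0.         401.08801187 205.28330011]
 [  0.           0.           1.        ]] 0.04124766150228376 (array([ 1.04087705, -0.21462587,  0.41542536]), array([-0.74430401,  0.33389593, -0.57873476]))
top_tray 0.88 [360.6 173.6 136.5  65.6] [0.494 0.198 0.03 ]
objective_short 0.78 [221.3 274.1  24.6  24.9] [ 0.652 -0.125  0.03 ]
objective_mid 0.92 [438.7 216.4  19.   27.7] [0.66  0.238 0.03 ]
objective_long 0.87 [107.3 298.   23.6  39.7] [ 0.637 -0.269  0.03 ]
eyepiece 0.86 [383.9 227.8  27.9  40.6] [0.651 0.138 0.03 ]
oil_bottle 0.59 [298.7 247.7  17.6  32.9] [ 0.643 -0.005  0.03 ]
top [[495.88327382   0.         284.90847432]
 [  0.         495.88327382 216.30590352]
 [  0.           0.           1.        ]] -0.15547995625770877 (array([ 0.45078887, -0.01671301,  0.9903054 ]), array([ 0.10086568,  0.03477145, -0.99442283]))
deep_tray 0.7 [402.3 247.4 144.8 118.4] [ 0.47  -0.219  0.03 ]
top_tray 0.73 [183.1 254.8 118.2  78.3] [0.465 0.208 0.03 ]
objective_short 0.64 [352.8 166.6  11.   12.4] [ 0.631 -0.128  0.03 ]
objective_mid 0.69 [160.2 167.9  18.3  13.9] [0.638 0.255 0.03 ]
objective_long 0.66 [426.2 166.2  16.3  14.7] [ 0.629 -0.274  0.03 ]
objective_long 0.15 [217.1 161.5  13.3  18.8] [0.648 0.14  0.03 ]
oil_bottle 0.62 [217.  161.4  17.2  23.4] [0.648 0.14  0.03 ]
oil_bottle 0.54 [293.2 168.2  16.4  15.1] [ 0.63  -0.011  0.03 ]
```

View pics/scene0.png

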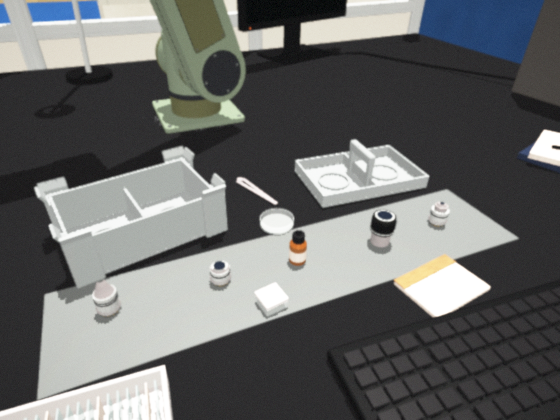

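View pics/top0.png

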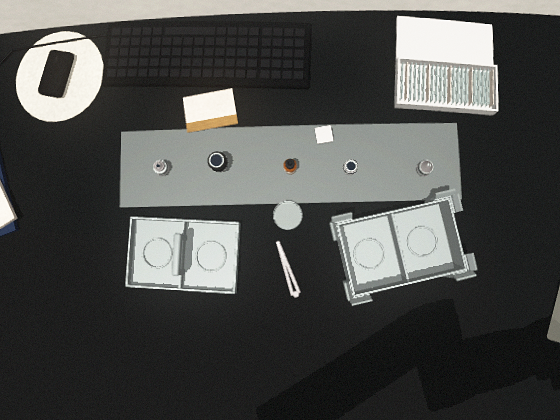

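Both views show the same layout: deep tray on the robot's right (scene pixel 130,215), shallow tray on its left (360,175). The pieces stand in a row: objective (107,298), objective (221,273), bottle (298,250), eyepiece (383,228), objective (439,215). I'll zoom in to tell the objectives apart.

```bash
python3 - <<'E'
from h import *
c=cv2.imread('pics/scene0.png')
f=lambda u,v:cv2.resize(c[v-30:v+30,u-30:u+30],(260,260),interpolation=cv2.INTER_CUBIC)
t=cv2.imread('pics/top0.png')
bot=cv2.resize(t[190:310,120:480],(780,260),interpolation=cv2.INTER_CUBIC)
cv2.imwrite('pics/z0.png',np.vstack([np.hstack([f(107,298),f(221,273),f(439,215)]),bot]))
E
```

```text
(no output)
```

View pics/z0.png

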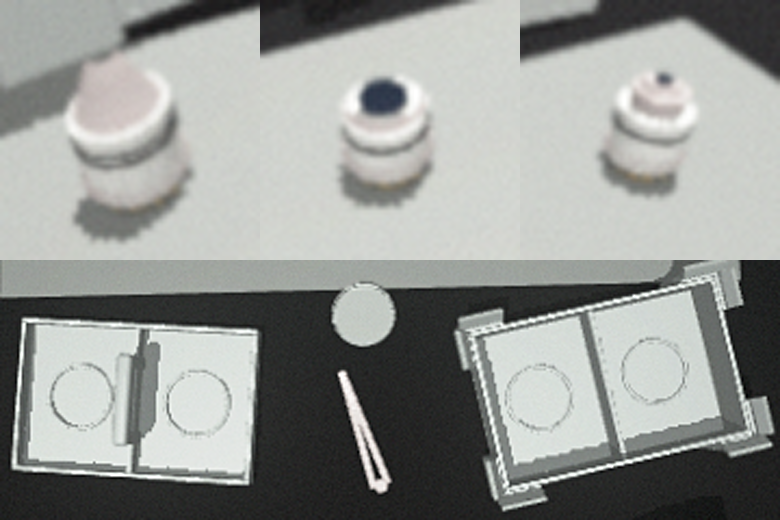

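Clear now: the long objective is leftmost, the short one second, and the mid one far right. Next I'll fit poses by silhouette in both cameras.

```bash
cat >> h.py <<'E'
from scipy.optimize import minimize
def disc(r,z,n=24):
    a=np.linspace(0,2*np.pi,n,endpoint=False);return np.c_[r*np.cos(a),r*np.sin(a),0*a+z]
def P(*l): return np.vstack([disc(r/1000,z/1000) for r,z in l])
M={'objective_short':P((12.5,0),(12.5,5),(14,5),(14,26),(10,30)),'objective_mid':P((12.5,0),(14,5),(14,29),(10.5,29),(10,41)),
'objective_long':P((12.5,0),(14,5),(14,34),(3.5,54)),'eyepiece':P((15,0),(15,24),(19,24),(19,46),(17,53)),
'oil_bottle':P((13,0),(13,34),(9.5,39),(9.5,52),(2,60))}
def box(lx,ly,z0,z1): return np.array([[sx*lx/2,sy*ly/2,z] for sx in(-1,1) for sy in(-1,1) for z in(z0,z1)])
M['deep_tray']=box(.14,.22,0,.072); M['top_tray']=box(.14,.22,0,.026)
def mask(c,pts):
    h=cv2.convexHull(np.array([proj(c,p) for p in pts],np.float32))
    m=np.zeros((420*2,560*2),np.uint8);cv2.fillConvexPoly(m,np.round(h*2*16).astype(np.int32),1,cv2.LINE_8,4)
    return m>0
def fit(cs,name,x0,yaw=False):
    obs=[]
    for n,c in cs.items():
        b=[r for r in arm.regions_of(n,name) if np.linalg.norm(at(c,*r['box'][:2],.03)[:2]-x0[:2])<.05]
        if b: obs.append((c,cv2.resize(b[0]['region'].astype(np.uint8),(1120,840),interpolation=cv2.INTER_NEAREST)>0))
    def cost(p):
        a=p[2] if yaw else 0;R=np.array([[np.cos(a),-np.sin(a),0],[np.sin(a),np.cos(a),0],[0,0,1]])
        Q=M[name]@R.T+[p[0],p[1],0]
        return sum(1-(mask(c,Q)&o).sum()/(mask(c,Q)|o).sum() for c,o in obs)/len(obs)
    s=np.array([.006,.006,.1])[:len(x0)]
    sim=np.vstack([x0]+[np.array(x0)+np.eye(len(x0))[i]*s[i] for i in range(len(x0))])
    r=minimize(cost,x0,method='Nelder-Mead',options=dict(initial_simplex=sim,xatol=1e-4,fatol=1e-4))
    return np.round(r.x,4),round(r.fun,3),len(obs)
E
python3 - <<'E'
from h import *
cs={n:snap(n) for n in('scene','top')}
t=cs['top']
for nm,a,b in(('top',(158.3,253.2),(211.8,255.5)),('deep',(368.8,253.2),(421.8,241.2))):
    p=at(t,*a,.009);q=at(t,*b,.009);d=p-q
    print(nm,p,q,np.linalg.norm(d),'mid',(p+q)/2,'yaw',np.arctan2(-d[0],d[1]))
G=dict(objective_short=(.64,-.127),objective_mid=(.65,.246),objective_long=(.633,-.271),eyepiece=(.65,.139),oil_bottle=(.637,-.008))
for n,g in G.items():
    print(n,fit(cs,n,g),[fit({k:c},n,g)[:2] for k,c in cs.items()])
s=arm.state();print(s['tcp_pos'],s['orientation'],arm.tips_ahead)
# rim corners of deep, top tray from regions
for nm,z in(('deep_tray',.072),('top_tray',.026)):
    r=arm.regions_of('top',nm)[0]['region'].astype(np.uint8)
    print(nm,[np.round(at(t,u,v,z)[:2],3).tolist() for u,v in cv2.boxPoints(cv2.minAreaRect(cv2.findNonZero(r)))])
E
```

```text
top [0.46877834 0.26417547 0.009     ] [0.46249334 0.15516897 0.009     ] 0.10918753540701712 mid [0.46563584 0.20967222 0.009     ] yaw -0.057593343350378065
deep [ 0.46062081 -0.15622423  0.009     ] [ 0.48170873 -0.26316429  0.009     ] 0.10899944454762961 mid [ 0.47116477 -0.20969426  0.009     ] yaw 0.19469591729033184
objective_short (array([ 0.6332, -0.1233]), np.float64(0.107), 2) [(array([ 0.6346, -0.1227]), np.float64(0.067)), (array([ 0.6325, -0.124 ]), np.float64(0.078))]
objective_mid (array([0.6429, 0.2561]), np.float64(0.116), 2) [(array([0.6448, 0.2538]), np.float64(0.148)), (array([0.6429, 0.2562]), np.float64(0.082))]
objective_long (array([ 0.6281, -0.2713]), np.float64(0.156), 2) [(array([ 0.6295, -0.271 ]), np.float64(0.088)), (array([ 0.6265, -0.2713]), np.float64(0.214))]
eyepiece (array([0.6464, 0.1373]), np.float64(0.114), 2) [(array([0.6471, 0.1374]), np.float64(0.139)), (array([0.6468, 0.1376]), np.float64(0.083))]
oil_bottle (array([ 0.6359, -0.0027]), np.float64(0.206), 2) [(array([ 0.6356, -0.0026]), np.float64(0.15)), (array([ 0.635 , -0.0036]), np.float64(0.254))]
[ 0.15492885 -0.5537571   0.20917174] [9.90712779e-01 1.35971270e-01 1.18855896e-05 6.02998336e-05] 0.025
deep_tray [[0.529, -0.073], [0.579, -0.321], [0.411, -0.352], [0.363, -0.106]]
top_tray [[0.402, 0.328], [0.543, 0.32], [0.527, 0.096], [0.389, 0.105]]
```

Ring spacing comes out at 109 mm (110 true), and the two cameras agree on the pieces within about 2 mm. Next: the long objective.

```bash
cat >> h.py <<'E'
def need(p,phi=None,s=None):
    s=s or arm.state();q=s['orientation'];f=2*np.arctan2(q[1],q[0]);d=np.array(p)-s['tcp_pos']
    turn=0 if phi is None else np.degrees(f-phi)/6
    if phi is not None: f=phi
    u=np.array([d[0]*np.cos(f)+d[1]*np.sin(f),d[0]*np.sin(f)-d[1]*np.cos(f),-d[2]])/.025
    print('t',round(s['time_s'],2),'tcp',np.round(s['tcp_pos'],4),'phi',round(f,3),'w',round(s['grip_width'],4),'F',np.round(s['finger_force'],1),'shift',np.round(u,2),'turn',round((turn+15)%30-15,2))
E
python3 -c "
from h import *
need((.6285,-.2712,.12),.195)"
```

```text
t 2.0 tcp [ 0.1549 -0.5537  0.2092] phi 0.195 w 0.0909 F 0.0 shift [20.77 -7.42  3.57] turn 0.74
```

{"name": "servo_tool", "arguments": {"moves": [70,0,0,0,0.74,70,1,-0.36,0.1,0,70,1,-0.36,0.1,0,70,1,-0.36,0.1,0,70,1,-0.36,0.1,0], "grip_force": 15}}

```text
time_s: 2.5
tcp_pos: [0.2468, -0.4985, 0.1991]
orientation: [0.995, 0.097, 0.0, 0.0]
wrist_force: [-0.1, -0.3, -0.4]
grip_width: 0.0699
finger_force: 0.0
```

{"name": "servo_tool", "arguments": {"moves": [70,1,-0.36,0.1,0,70,1,-0.36,0.1,0,70,1,-0.36,0.1,0,70,1,-0.36,0.1,0,70,1,-0.36,0.1,0]}}

```text
time_s: 3.0
tcp_pos: [0.3608, -0.43, 0.1866]
orientation: [0.995, 0.097, 0.0, 0.0]
wrist_force: [0.1, -0.6, 0.5]
grip_width: 0.07
finger_force: 0.0
```

{"name": "servo_tool", "arguments": {"moves": [70,1,-0.36,0.1,0,70,1,-0.36,0.1,0,70,1,-0.36,0.1,0,70,1,-0.36,0.1,0,70,1,-0.36,0.1,0]}}

```text
time_s: 3.5
tcp_pos: [0.4747, -0.3616, 0.1741]
orientation: [0.995, 0.098, 0.0, 0.0]
wrist_force: [-1.4, -0.8, 0.1]
grip_width: 0.07
finger_force: 0.0
```

{"name": "servo_tool", "arguments": {"moves": [70,1,-0.36,0.2,0,70,1,-0.36,0.2,0,70,1,-0.36,0.2,0,70,1,-0.36,0.2,0,70,1,-0.36,0.2,0]}}

```text
time_s: 4.0
tcp_pos: [0.5886, -0.2932, 0.1489]
orientation: [0.995, 0.098, -0.0, 0.0]
wrist_force: [0.2, -0.6, 0.2]
grip_width: 0.0702
finger_force: 0.0
```

```bash
python3 -c "
from h import *
need((.6285,-.2712,.038),.195)"
```

```text
t 4.0 tcp [ 0.5886 -0.2932  0.1489] phi 0.195 w 0.0702 F 0.0 shift [ 1.73 -0.55  4.44] turn 0.0
```

{"name": "servo_tool", "arguments": {"moves": [70,0.86,-0.28,0,0,70,0.87,-0.27,0,0,70,0,0,1,0,70,0,0,1,0,70,0,0,1,0]}}

```text
time_s: 4.5
tcp_pos: [0.6278, -0.2717, 0.0733]
orientation: [0.995, 0.098, 0.0, 0.0]
wrist_force: [0.7, 0.4, -0.5]
grip_width: 0.0703
finger_force: 0.0
```

{"name": "servo_tool", "arguments": {"moves": [70,0,0,0.7,0,70,0,0,0.5,0,70,0,0,0.24,0,20,0,0,0,0,20,0,0,0,0]}}

```text
time_s: 5.0
tcp_pos: [0.6281, -0.2723, 0.0391]
orientation: [0.995, 0.097, 0.001, 0.0]
wrist_force: [0.7, 1.5, -0.3]
grip_width: 0.0564
finger_force: 0.0
```

{"name": "servo_tool", "arguments": {"moves": [20,0,0,0,0,20,0,0,0,0,20,0,0,0,0,20,0,0,0,0]}}

```text
time_s: 5.4
tcp_pos: [0.6276, -0.272, 0.0385]
orientation: [0.995, 0.097, 0.0, 0.0]
wrist_force: [0.3, -0.2, 0.1]
grip_width: 0.0247
finger_force: 0.0
```

```bash
python3 -c "
from h import *
need((.4818,-.2637,.16),.195)"
```

```text
t 5.4 tcp [ 0.6276 -0.272   0.0385] phi 0.195 w 0.0247 F 0.0 shift [-5.66 -1.46 -4.86] turn 0.0
```

Width is under 28 mm with no force, so something's wrong. Looking.

```bash
python3 - <<'E'
from h import *
c=snap('scene');cv2.imwrite('pics/a1.png',cv2.resize(c['pixels'][200:360,40:240,::-1],(750,600),interpolation=cv2.INTER_CUBIC))
for r in arm.regions_of('scene','objective_long'): print(r['confidence'],r['box'])
print(arm.state()['finger_force'],arm.state()['grip_width'])
print([ (proj(c,(.628,-.2712,z))-[40,200])*3.75 for z in (0,.034,.054)])
E
```

```text
0.68 [108.0, 298.0, 24.0, 37.2]
0.0 0.02064162440268185
[array([262.73270633, 411.01901472]), array([240.21450465, 342.70708572]), array([226.10231179, 300.10471386])]
```

View pics/a1.png

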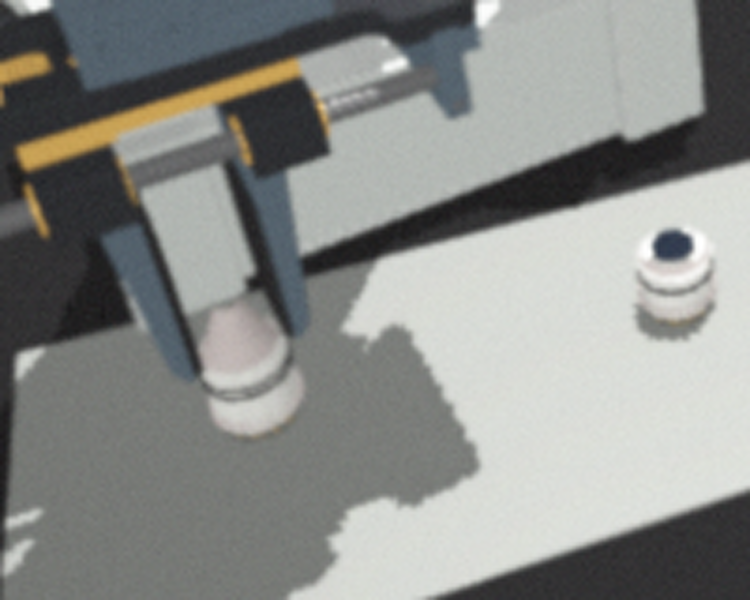

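```bash
python3 - <<'E'
from h import *
c=snap('scene');s=arm.state();p=s['tcp_pos'];print(p,s['q'],s['grip_width'],s['finger_force'])
X=np.array([.981,.194,0]);Y=np.array([.194,-.981,0])
for dy in(.024,.010,-.010,-.024):
    print(dy,[((proj(c,p+X*dx+Y*dy-[0,0,.025])-[40,200])*3.75).round() for dx in(-.016,.016)])
t=snap('top');cv2.imwrite('pics/a2.png',cv2.resize(t['pixels'][110:270,340:540,::-1],(750,600),interpolation=cv2.INTER_CUBIC))
print((proj(t,p)-[340,110])*3.75,(proj(t,(.6285,-.271,.03))-[340,110])*3.75)
E
```

```text
[ 0.62749311 -0.27193684  0.03824131] [-4.25719880e-01  6.20330933e-01  1.51129133e+00 -8.42646799e-05
  1.00981506e+00  9.49781181e-01] 0.02025640243214605 0.0
0.024 [array([166., 385.]), array([190., 447.])]
0.01 [array([209., 368.]), array([234., 428.])]
-0.01 [array([268., 344.]), array([295., 402.])]
-0.024 [array([308., 327.]), array([337., 384.])]
[324.13988128 210.21588091] [318.34036644 211.28468715]
```

View pics/a2.png

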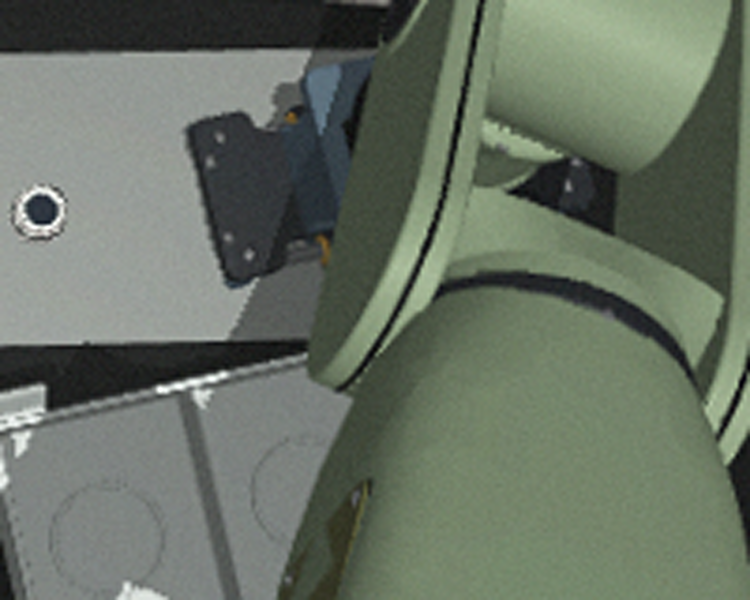

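```bash
python3 - <<'E'
from h import *
s=arm.state();p=s['tcp_pos']
X=np.array([.981,.194,0]);Y=np.array([.194,-.981,0])
t=snap('top');c=snap('scene')
for z in (.054,.09,.12): print(z,[((proj(t,p+X*dx-Y*.089+[0,0,z])-[340,110])*3.75).round() for dx in(-.038,.038)])
cv2.imwrite('pics/a3.png',cv2.resize(c['pixels'][110:320,0:280,::-1],(800,600),interpolation=cv2.INTER_CUBIC))
f=lambda q:((proj(c,q)-[0,110])*800/280).round()
print('body bottom',[[f(p+X*dx+Y*dy+[0,0,.054]) for dx in(-.038,.038)] for dy in (.089,-.089)])
E
```

```text
0.054 [array([197., 302.]), array([160., 153.])]
0.09 [array([211., 292.]), array([173., 137.])]
0.12 [array([224., 282.]), array([185., 122.])]
body bottom [[array([  0., 451.]), array([ 22., 576.])], [array([439., 303.]), array([503., 390.])]]
```

View pics/a3.png

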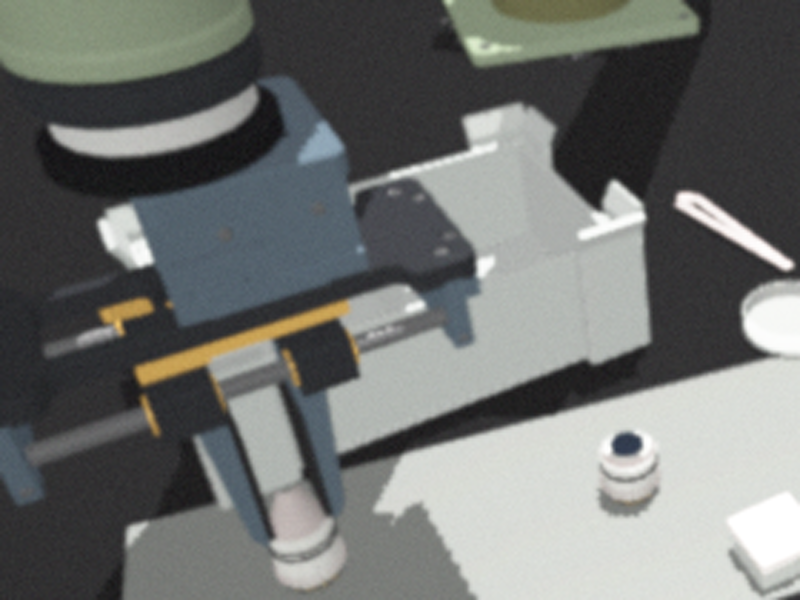

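```bash
python3 - <<'E'
from h import *
s=arm.state();p=s['tcp_pos']
X=np.array([.981,.194,0]);Y=np.array([.194,-.981,0])
c=snap('scene')
f=lambda q:((proj(c,q)-[0,110])*800/280).round()
for z in (.054,.08,.1,.12,.14): print(z,f(p+X*.038-Y*.089+[0,0,z]),f(p-X*.038-Y*.089+[0,0,z]))
for z in (-.025,-.01,.005,.02): print(z,[f(p+X*.016+Y*dy+[0,0,z]) for dy in(.024,.01,-.01,-.024)])
E
```

```text
0.054 [503. 390.] [439. 303.]
0.08 [494. 343.] [430. 258.]
0.1 [488. 304.] [422. 221.]
0.12 [481. 264.] [414. 183.]
0.14 [473. 221.] [406. 143.]
-0.025 [array([259., 598.]), array([293., 584.]), array([339., 563.]), array([371., 550.])]
-0.01 [array([250., 575.]), array([285., 560.]), array([332., 540.]), array([364., 527.])]
0.005 [array([241., 551.]), array([276., 536.]), array([325., 516.]), array([357., 503.])]
0.02 [array([231., 526.]), array([267., 511.]), array([317., 491.]), array([350., 478.])]
```

The pictures show the plan position is right, but the fingertips sit about 30 mm higher than the state says (around the slim nose). I'll open, lift, and probe the empty mat gently to find the true tip height.

{"name": "servo_tool", "arguments": {"moves": [60,0,0,0,0,60,0,0,0,0,60,0,0,0,0,60,0,0,-1,0,60,0,0,-1,0]}}

```text
time_s: 6.25
tcp_pos: [0.6268, -0.2717, 0.0878]
orientation: [0.995, 0.097, -0.001, -0.001]
wrist_force: [-0.6, 0.1, 0.1]
grip_width: 0.0573
finger_force: 0.0
```

{"name": "servo_tool", "arguments": {"moves": [10,0.3,-1,0,0,10,0.3,-1,0,0,10,0,-1,0,0,10,0,0,1,0,10,0,0,0.8,0]}}

```text
time_s: 6.75
tcp_pos: [0.6278, -0.1946, 0.0431]
orientation: [0.995, 0.098, 0.001, 0.0]
wrist_force: [0.0, -1.1, -0.3]
grip_width: 0.023
finger_force: 0.0
```

{"name": "servo_tool", "arguments": {"moves": [10,0,0,0.1,0,10,0,0,0.1,0,10,0,0,0.1,0,10,0,0,0.1,0,10,0,0,0,0]}}

```text
time_s: 7.25
tcp_pos: [0.6278, -0.1957, 0.0335]
orientation: [0.995, 0.097, 0.0, 0.0]
wrist_force: [-0.1, -0.6, -0.4]
grip_width: 0.01
finger_force: 0.0
```

{"name": "servo_tool", "arguments": {"moves": [10,0,0,0.1,0,10,0,0,0.1,0,10,0,0,0.06,0,10,0,0,0,0]}}

```text
time_s: 7.65
tcp_pos: [0.6274, -0.1954, 0.0263]
orientation: [0.995, 0.098, -0.0, -0.0]
wrist_force: [0.2, -0.1, -0.6]
grip_width: 0.0097
finger_force: 0.0
```

{"name": "servo_tool", "arguments": {"moves": [10,0,0,0.06,0,10,0,0,0,0]}}

```text
time_s: 7.85
tcp_pos: [0.6275, -0.1955, 0.025]
orientation: [0.995, 0.097, -0.0, -0.0]
wrist_force: [0.3, -0.9, -0.1]
grip_width: 0.0098
finger_force: 0.0
```

{"name": "servo_tool", "arguments": {"moves": [10,0,0,0.06,0,10,0,0,0,0]}}

```text
time_s: 8.05
tcp_pos: [0.6275, -0.1954, 0.0234]
orientation: [0.995, 0.097, -0.0, -0.0]
wrist_force: [0.4, -0.8, 0.0]
grip_width: 0.0101
finger_force: 0.0
```

```bash
python3 - <<'E'
from h import *
c=snap('scene');s=arm.state();p=s['tcp_pos'];print(p,s['wrist_force'])
cv2.imwrite('pics/a4.png',cv2.resize(c['pixels'][200:360,60:260,::-1],(750,600),interpolation=cv2.INTER_CUBIC))
f=lambda q:((proj(c,q)-[60,200])*3.75).round()
X=np.array([.981,.194,0]);Y=np.array([.194,-.981,0])
for z in (-.025,0): print(z,[[f(p+X*dx+Y*dy+[0,0,z]) for dy in(.0185,-.0185)] for dx in(-.016,.016)])
E
```

```text
[ 0.62759252 -0.19545892  0.02356256] [-0.04007002 -0.53110463  0.13113272]
-0.025 [[array([343., 343.]), array([438., 303.])], [array([375., 399.]), array([473., 355.])]]
0 [[array([332., 295.]), array([429., 254.])], [array([364., 350.]), array([464., 306.])]]
```

View pics/a4.png

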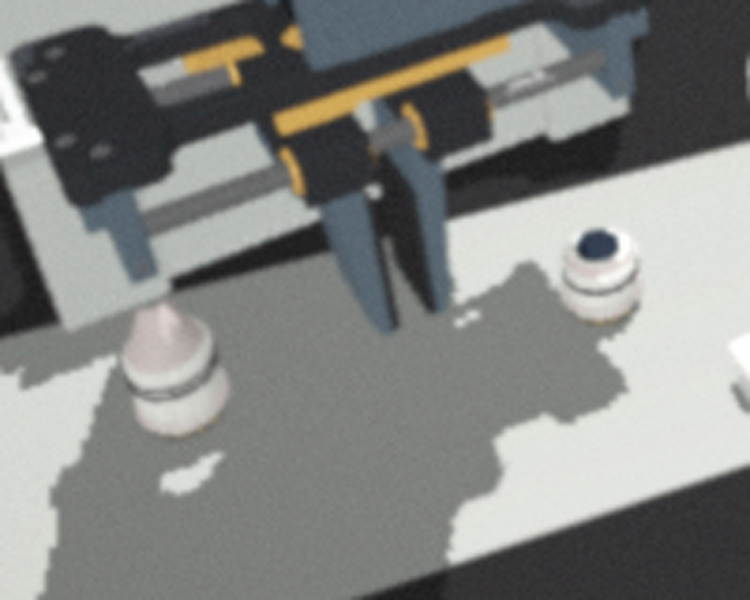

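The tips (390,330) and (440,308) are still well above the mat although the reading puts them at z≈0. I'll keep probing.

{"name": "servo_tool", "arguments": {"moves": [10,0,0,0.15,0,10,0,0,0.15,0,10,0,0,0.1,0,10,0,0,0.1,0,10,0,0,0,0]}}

```text
time_s: 8.6
tcp_pos: [0.6273, -0.1954, 0.0106]
orientation: [0.995, 0.097, -0.0, -0.0]
wrist_force: [0.0, -0.5, -0.2]
grip_width: 0.0098
finger_force: 0.0
```

{"name": "servo_tool", "arguments": {"moves": [10,0,0,0.08,0,10,0,0,0.08,0,10,0,0,0,0]}}

```text
time_s: 8.9
tcp_pos: [0.6274, -0.1954, 0.0069]
orientation: [0.995, 0.098, -0.0, -0.0]
wrist_force: [0.5, 0.2, -0.1]
grip_width: 0.0099
finger_force: 0.0
```

```bash
python3 - <<'E'
from h import *
c=snap('scene');s=arm.state();p=s['tcp_pos'];print(p,s['wrist_force'],s['q'])
cv2.imwrite('pics/a5.png',cv2.resize(c['pixels'][220:320,120:245,::-1],(750,600),interpolation=cv2.INTER_CUBIC))
f=lambda q:((proj(c,q)-[120,220])*6).round()
X=np.array([.981,.194,0]);Y=np.array([.194,-.981,0]);p[2]=0
for z in (0,.01,.02): print(z,[[f(p+X*dx+Y*dy+[0,0,z]) for dy in(.0185,.005,-.005,-.0185)] for dx in(-.016,.016)])
E
```

```text
[ 0.62751315 -0.19544035  0.00699798] [0.27990649 0.25590474 0.03013576] [-3.19387487e-01  6.18024209e-01  1.61148045e+00 -9.93479070e-05
  9.12359238e-01  1.05616554e+00]
0 [[array([188., 425.]), array([245., 401.]), array([286., 383.]), array([340., 360.])], [array([239., 514.]), array([297., 488.]), array([340., 469.]), array([395., 444.])]]
0.01 [[array([181., 394.]), array([238., 370.]), array([280., 352.]), array([335., 329.])], [array([232., 483.]), array([291., 457.]), array([334., 438.]), array([390., 413.])]]
0.02 [[array([173., 363.]), array([231., 339.]), array([273., 321.]), array([329., 298.])], [array([225., 451.]), array([285., 425.]), array([328., 406.]), array([385., 381.])]]
```

View pics/a5.png

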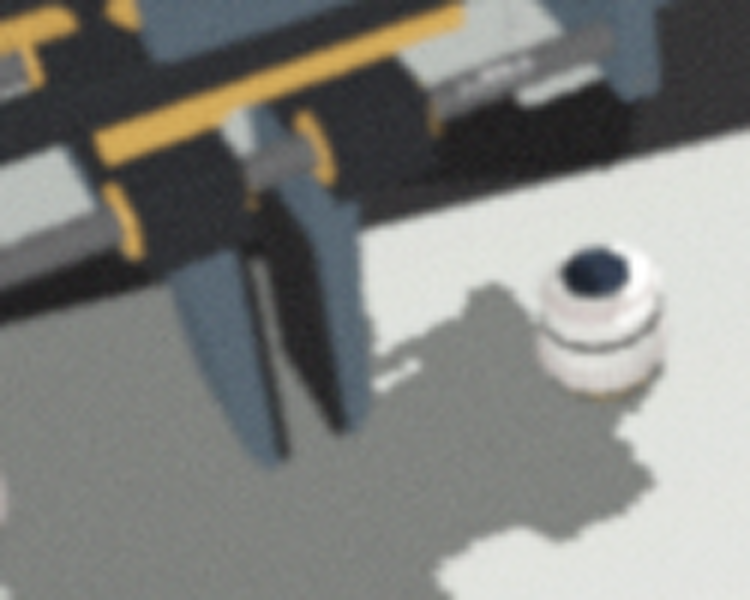

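The inner near corners of the tips (290,460)/(335,435) match the projection for z≈10 mm, so plan position agrees within about 1 mm. The height reading looks about 28 mm low. Finishing the contact probe.

{"name": "servo_tool", "arguments": {"moves": [10,0,0,0.1,0,10,0,0,0.1,0,10,0,0,0.06,0,10,0,0,0,0]}}

```text
time_s: 9.35
tcp_pos: [0.6274, -0.1954, 0.0003]
orientation: [0.995, 0.098, -0.0, -0.0]
wrist_force: [-0.4, 0.8, 1.3]
grip_width: 0.0102
finger_force: 0.0
```

{"name": "servo_tool", "arguments": {"moves": [10,0,0,0.06,0,10,0,0,0,0]}}

```text
time_s: 9.55
tcp_pos: [0.6275, -0.1955, -0.001]
orientation: [0.995, 0.097, -0.0, -0.0]
wrist_force: [-0.3, 0.0, 0.0]
grip_width: 0.0102
finger_force: 0.0
```

{"name": "servo_tool", "arguments": {"moves": [10,0,0,0.06,0,10,0,0,0,0]}}

```text
time_s: 9.75
tcp_pos: [0.6275, -0.1954, -0.0025]
orientation: [0.995, 0.097, -0.0, -0.0]
wrist_force: [0.5, -0.0, -0.2]
grip_width: 0.0099
finger_force: 0.0
```

{"name": "servo_tool", "arguments": {"moves": [10,0,0,0.05,0,10,0,0,0,0]}}

```text
time_s: 9.95
tcp_pos: [0.6275, -0.1954, -0.0038]
orientation: [0.995, 0.098, -0.0, -0.0]
wrist_force: [0.4, -0.6, -0.2]
grip_width: 0.0098
finger_force: 0.0
```

{"name": "servo_tool", "arguments": {"moves": [10,0,0,0.05,0,10,0,0,0,0]}}

```text
time_s: 10.15
tcp_pos: [0.6278, -0.1955, -0.0045]
orientation: [0.995, 0.098, 0.0, 0.0]
wrist_force: [-0.5, 0.6, 2.0]
grip_width: 0.01
finger_force: 1.2
```

```bash
python3 -c "
from h import *
s=arm.state();print(s['tcp_pos'],s['wrist_force'],s['tau'])"
```

```text
[ 0.62782021 -0.19554754 -0.00446641] [-0.49623383  0.6276257   2.04920085] [-1.46078438e-02 -5.07601976e+01 -1.80380970e+01  5.34553989e-02
 -2.00601742e-01  1.42567376e-03]
```

Contact at reported z = −4.3 mm, so true z = reported + 29 mm. I'll correct for that and go back to the long objective.

```bash
sed -i "s/d=np.array(p)-s\['tcp_pos'\]/d=np.array(p)-s['tcp_pos']-[0,0,.0293]/" h.py; python3 -c "
from h import *
need((.6282,-.2712,.036),.195)"
```

```text
t 10.15 tcp [ 0.6278 -0.1955 -0.0045] phi 0.195 w 0.01 F 1.2 shift [-0.57  2.97 -0.45] turn 0.0
```

{"name": "servo_tool", "arguments": {"moves": [60,0,0,-1,0,60,0,0,-1,0,60,0,0,-1,0,60,-0.2,1,0,0,60,-0.2,1,0,0]}}

```text
time_s: 10.65
tcp_pos: [0.6283, -0.2466, 0.0715]
orientation: [0.995, 0.098, 0.001, 0.001]
wrist_force: [-0.6, -0.2, 1.2]
grip_width: 0.0472
finger_force: 0.0
```

{"name": "servo_tool", "arguments": {"moves": [60,-0.17,0.97,0,0,60,0,0,0,0,60,0,0,1,0,60,0,0,1,0,60,0,0,0.53,0]}}

```text
time_s: 11.15
tcp_pos: [0.6267, -0.2698, 0.0046]
orientation: [0.995, 0.098, -0.002, -0.001]
wrist_force: [-0.7, 1.1, 0.1]
grip_width: 0.06
finger_force: 0.0
```

{"name": "servo_tool", "arguments": {"moves": [15,0,0,0,0,15,0,0,0,0,15,0,0,0,0,15,0,0,0,0,15,0,0,0,0]}}

```text
time_s: 11.65
tcp_pos: [0.6288, -0.2713, 0.0082]
orientation: [0.995, 0.098, 0.001, 0.001]
wrist_force: [0.0, -0.2, 1.6]
grip_width: 0.0275
finger_force: 15.0
```

```bash
python3 -c "
from h import *
need((.4818,-.2637,.16),.195)"
```

```text
t 11.65 tcp [ 0.6288 -0.2713  0.0082] phi 0.195 w 0.0275 F 15.0 shift [-5.71 -1.44 -4.9 ] turn 0.0
```

Gripped at 27.5 mm, 15 N. Lift and carry to the ring at (0.482, −0.264).

{"name": "servo_tool", "arguments": {"moves": [15,0,0,-0.6,0,15,0,0,-0.9,0,15,0,0,-1,0,15,0,0,-1,0,15,0,0,-1,0]}}

```text
time_s: 12.15
tcp_pos: [0.6279, -0.271, 0.1215]
orientation: [0.995, 0.097, 0.0, 0.0]
wrist_force: [-0.1, -0.7, -2.1]
grip_width: 0.0278
finger_force: 15.0
```

{"name": "servo_tool", "arguments": {"moves": [15,-0.6,-0.1,-0.4,0,15,-1,-0.25,0,0,15,-1,-0.3,0,0,15,-1,-0.3,0,0,15,-1,-0.3,0,0]}}

```text
time_s: 12.65
tcp_pos: [0.5064, -0.2622, 0.1292]
orientation: [0.995, 0.097, -0.001, -0.0]
wrist_force: [0.5, -0.1, -0.7]
grip_width: 0.0277
finger_force: 15.0
```

{"name": "servo_tool", "arguments": {"moves": [15,-0.8,-0.19,0,0,15,-0.31,0,0,0,15,0,0,0,0,15,0,0,0,0]}}

```text
time_s: 13.05
tcp_pos: [0.4816, -0.2638, 0.1297]
orientation: [0.995, 0.097, 0.001, 0.0]
wrist_force: [0.3, 0.4, -1.2]
grip_width: 0.0279
finger_force: 15.0
```

```bash
python3 - <<'E'
from h import *
need((.4818,-.2637,.0415),.195)
c=snap('scene');cv2.imwrite('pics/b1.png',cv2.resize(c['pixels'][90:300,0:280,::-1],(800,600),interpolation=cv2.INTER_CUBIC))
E
```

```text
t 13.05 tcp [ 0.4816 -0.2638  0.1297] phi 0.195 w 0.0279 F 15.0 shift [ 0.01 -0.    4.7 ] turn -0.0
```

View pics/b1.png

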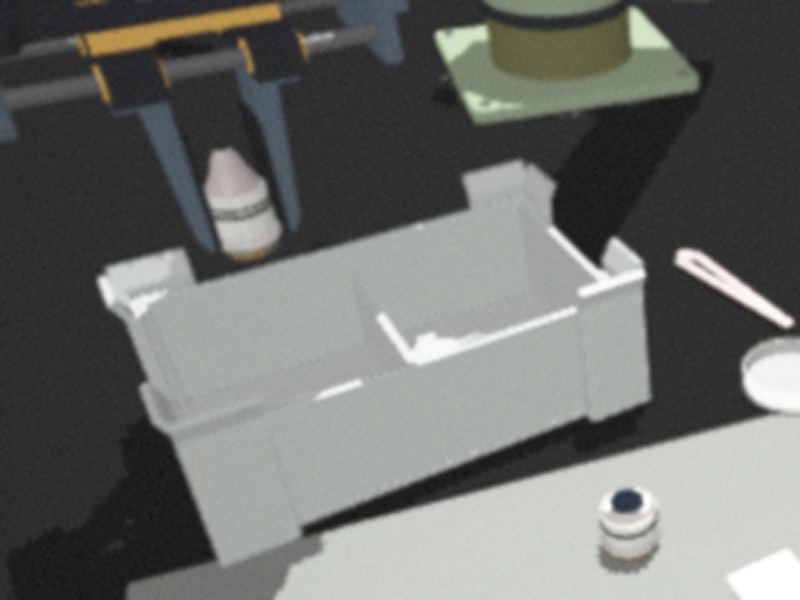

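The objective hangs upright (240,210) over the left compartment. Lowering.

{"name": "servo_tool", "arguments": {"moves": [15,0,0,0.9,0,15,0,0,0.9,0,15,0,0,0.9,0,15,0,0,0.8,0,15,0,0,0.6,0]}}

```text
time_s: 13.6
tcp_pos: [0.4816, -0.2633, 0.0253]
orientation: [0.995, 0.098, -0.0, -0.0]
wrist_force: [0.3, 0.2, -1.1]
grip_width: 0.0272
finger_force: 15.0
```

{"name": "servo_tool", "arguments": {"moves": [15,0,0,0.3,0,15,0,0,0.16,0,15,0,0,0.08,0,15,0,0,0,0]}}

```text
time_s: 14.0
tcp_pos: [0.4815, -0.2637, 0.0137]
orientation: [0.995, 0.098, 0.0, 0.0]
wrist_force: [0.3, 0.7, -0.4]
grip_width: 0.0275
finger_force: 15.0
```

```bash
python3 -c "
from h import *
need((.4818,-.2637,.0415),.195);print(arm.state()['wrist_force'])"
```

```text
t 14.0 tcp [ 0.4815 -0.2637  0.0137] phi 0.195 w 0.0275 F 15.0 shift [0.01 0.   0.06] turn 0.0
[ 0.28974031  0.67783161 -0.43100997]
```

{"name": "servo_tool", "arguments": {"moves": [15,0,0,0.05,0,15,0,0,0.02,0,44,0,0,0,0,44,0,0,0,0,44,0,0,0,0]}}

```text
time_s: 14.5
tcp_pos: [0.4812, -0.2636, 0.0119]
orientation: [0.995, 0.097, 0.0, 0.0]
wrist_force: [0.1, 0.2, -0.3]
grip_width: 0.0437
finger_force: 0.0
```

{"name": "servo_tool", "arguments": {"moves": [44,0,0,-0.5,0,44,0,0,-1,0,44,0,0,-1,0,44,0,0,-1,0,44,0,0,-1,0]}}

```text
time_s: 15.0
tcp_pos: [0.4811, -0.2635, 0.1262]
orientation: [0.995, 0.098, 0.0, 0.0]
wrist_force: [0.2, -1.0, 0.5]
grip_width: 0.0435
finger_force: 0.0
```

```bash
python3 -c "
from h import *
need((.6357,-.0028,.14),.195)"
```

```text
t 15.0 tcp [ 0.4811 -0.2635  0.1262] phi 0.195 w 0.0435 F 0.0 shift [ 8.09 -9.03  0.62] turn 0.0
```

{"name": "servo_tool", "arguments": {"moves": [60,0.9,-1,0,0,60,0.9,-1,0,0,60,0.9,-1,0,0,60,0.9,-1,0,0,60,0.9,-1,0,0]}}

```text
time_s: 15.5
tcp_pos: [0.5678, -0.1178, 0.1253]
orientation: [0.995, 0.097, 0.001, 0.0]
wrist_force: [1.6, -0.4, 0.2]
grip_width: 0.0601
finger_force: 0.0
```

{"name": "servo_tool", "arguments": {"moves": [60,0.9,-1,0.2,0,60,0.9,-1,0.2,0,60,0.9,-1,0.22,0,60,0.9,-1,0,0,60,0,-0.03,0,0]}}

```text
time_s: 16.0
tcp_pos: [0.6379, 0.0008, 0.1093]
orientation: [0.995, 0.099, 0.001, -0.0]
wrist_force: [0.2, -0.4, 0.7]
grip_width: 0.0598
finger_force: 0.0
```

```bash
python3 - <<'E'
from h import *
cs={n:snap(n) for n in('scene','top')}
need((.6357,-.0028,.037),.195)
print(fit(cs,'oil_bottle',(.636,-.003)), fit({'scene':cs['scene']},'oil_bottle',(.636,-.003)))
for r in arm.regions_of('top','objective_long'): print(r['confidence'],r['box'],at(cs['top'],*r['box'][:2],.03))
cv2.imwrite('pics/b2.png',cv2.resize(cs['top']['pixels'][130:310,320:560,::-1],(800,600),interpolation=cv2.INTER_CUBIC))
E
```

```text
t 16.1 tcp [ 0.6359 -0.0022  0.1092] phi 0.195 w 0.06 F 0.0 shift [-0.01  0.02  4.06] turn 0.02
(array([ 0.6372, -0.0034]), np.float64(0.349), 2) (array([ 0.6374, -0.0035]), np.float64(0.1), 1)
0.72 [426.6, 242.2, 13.5, 12.2] [ 0.47885646 -0.26732633  0.03      ]
```

View pics/b2.png

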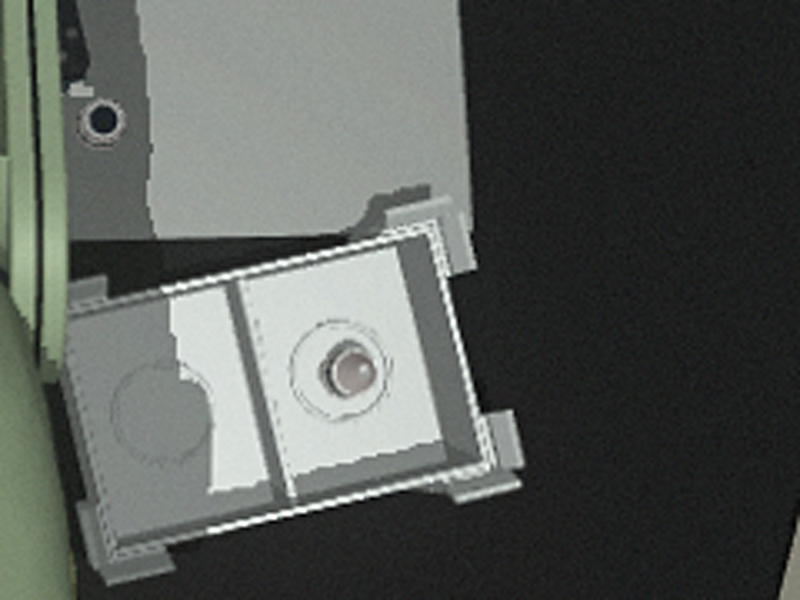

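The long objective stands inside the ring (350,370 in the crop) and the tray hasn't moved. Next: the bottle.

{"name": "servo_tool", "arguments": {"moves": [60,0.04,0.02,1,0,60,0,0,1,0,60,0,0,1,0,60,0,0,0.7,0,60,0,0,0.36,0]}}

```text
time_s: 16.8
tcp_pos: [0.6356, -0.004, 0.0056]
orientation: [0.995, 0.097, -0.001, -0.0]
wrist_force: [0.3, -0.2, 0.0]
grip_width: 0.0601
finger_force: 0.0
```

{"name": "servo_tool", "arguments": {"moves": [15,0,0,0,0,15,0,0,0,0,15,0,0,0,0,15,0,0,0,0,15,0,0,0,0], "grip_force": 10}}

```text
time_s: 17.3
tcp_pos: [0.6375, -0.003, 0.008]
orientation: [0.995, 0.098, 0.001, 0.0]
wrist_force: [0.5, 0.5, 2.5]
grip_width: 0.0257
finger_force: 10.0
```

```bash
python3 -c "
from h import *
need((.4605,-.1557,.16),.195)"
```

```text
t 17.3 tcp [ 0.6375 -0.003   0.008 ] phi 0.195 w 0.0257 F 10.0 shift [-8.13  4.62 -4.91] turn 0.0
```

{"name": "servo_tool", "arguments": {"moves": [15,0,0,-0.6,0,15,0,0,-1,0,15,0,0,-1,0,15,0,0,-1,0,15,0,0,-1,0]}}

```text
time_s: 17.8
tcp_pos: [0.6368, -0.0029, 0.1234]
orientation: [0.995, 0.098, 0.0, 0.0]
wrist_force: [0.6, 0.4, -1.3]
grip_width: 0.0256
finger_force: 10.0
```

{"name": "servo_tool", "arguments": {"moves": [15,-0.6,0.3,-0.3,0,15,-0.9,0.5,0,0,15,-1,0.6,0,0,15,-1,0.6,0,0,15,-1,0.6,0,0]}}

```text
time_s: 18.3
tcp_pos: [0.5365, -0.0896, 0.1287]
orientation: [0.995, 0.098, -0.001, -0.0]
wrist_force: [0.0, -0.5, -1.6]
grip_width: 0.026
finger_force: 10.0
```

{"name": "servo_tool", "arguments": {"moves": [15,-1,0.6,0,0,15,-1,0.6,0,0,15,-0.9,0.5,0,0,15,-0.73,0.32,0,0,15,0,0,0,0]}}

```text
time_s: 18.8
tcp_pos: [0.4563, -0.1566, 0.1288]
orientation: [0.995, 0.096, -0.002, -0.0]
wrist_force: [0.6, -0.1, -0.1]
grip_width: 0.0253
finger_force: 10.0
```

{"name": "servo_tool", "arguments": {"moves": [15,0,0,0,0]}}

```text
time_s: 18.9
tcp_pos: [0.4591, -0.1558, 0.1293]
orientation: [0.995, 0.097, -0.0, -0.0]
wrist_force: [0.5, 0.8, 0.2]
grip_width: 0.026
finger_force: 10.0
```

```bash
python3 -c "
from h import *
need((.4605,-.1557,.0413),.195)"
```

```text
t 18.9 tcp [ 0.4591 -0.1558  0.1293] phi 0.195 w 0.026 F 10.0 shift [0.05 0.01 4.69] turn -0.01
```

{"name": "servo_tool", "arguments": {"moves": [15,0.04,0,0.9,0,15,0,0,0.9,0,15,0,0,0.9,0,15,0,0,0.8,0,15,0,0,0.6,0]}}

```text
time_s: 19.4
tcp_pos: [0.461, -0.1547, 0.0256]
orientation: [0.995, 0.098, -0.001, -0.0]
wrist_force: [-0.1, 1.0, 0.3]
grip_width: 0.0256
finger_force: 10.0
```

{"name": "servo_tool", "arguments": {"moves": [15,0,0,0.3,0,15,0,0,0.16,0,15,0,0,0.08,0,15,0,0,0.03,0,15,0,0,0,0]}}

```text
time_s: 19.9
tcp_pos: [0.4614, -0.1557, 0.0134]
orientation: [0.995, 0.098, 0.001, 0.0]
wrist_force: [0.5, -0.1, -0.2]
grip_width: 0.0256
finger_force: 10.0
```

{"name": "servo_tool", "arguments": {"moves": [15,0,0,0.03,0,44,0,0,0,0,44,0,0,0,0,44,0,0,0,0,44,0,0,-0.3,0]}}

```text
time_s: 20.4
tcp_pos: [0.4603, -0.1553, 0.0193]
orientation: [0.995, 0.097, -0.001, -0.0]
wrist_force: [0.5, 0.1, -0.1]
grip_width: 0.0439
finger_force: 0.0
```

{"name": "servo_tool", "arguments": {"moves": [44,0,0,-1,0,44,0,0,-1,0,44,0,0,-1,0,44,0,0,-1,0,44,0,0,0,0]}}

```text
time_s: 20.9
tcp_pos: [0.4634, -0.1564, 0.1234]
orientation: [0.995, 0.097, 0.004, 0.002]
wrist_force: [0.6, -0.1, 0.3]
grip_width: 0.0438
finger_force: 0.0
```

```bash
python3 -c "
from h import *
need((.6335,-.1233,.12),.195)"
```

```text
t 20.9 tcp [ 0.4634 -0.1564  0.1234] phi 0.195 w 0.0438 F 0.0 shift [6.93 0.02 1.31] turn 0.0
```

{"name": "servo_tool", "arguments": {"moves": [60,1,0,0,0,60,1,0,0,0,60,1,0,0,0,60,1,0,0,0,60,1,0,0,0]}}

```text
time_s: 21.4
tcp_pos: [0.5839, -0.1309, 0.1187]
orientation: [0.995, 0.098, -0.001, -0.0]
wrist_force: [0.1, 0.3, -0.5]
grip_width: 0.0603
finger_force: 0.0
```

{"name": "servo_tool", "arguments": {"moves": [60,1,0,0.5,0,60,1,0,0.7,0,60,0,0,0,0,60,0,0,0,0]}}

```text
time_s: 21.8
tcp_pos: [0.6316, -0.1213, 0.0882]
orientation: [0.995, 0.098, -0.002, -0.0]
wrist_force: [-0.7, -0.4, 0.6]
grip_width: 0.0603
finger_force: 0.0
```

```bash
python3 - <<'E'
from h import *
cs={n:snap(n) for n in('scene','top')}
print(fit({'scene':cs['scene']},'objective_short',(.634,-.123)))
need((.6335,-.1233,.0275),.195)
for r in arm.regions_of('top','oil_bottle'): print(r['confidence'],r['box'],at(cs['top'],*r['box'][:2],.045))
E
```

```text
(array([ 0.6342, -0.1227]), np.float64(0.082), 1)
t 21.95 tcp [ 0.6319 -0.1218  0.0902] phi 0.195 w 0.0601 F 0.0 shift [0.05 0.07 3.68] turn -0.0
```

{"name": "servo_tool", "arguments": {"moves": [60,0.07,0.05,0.8,0,60,0,0,0.9,0,60,0,0,0.9,0,60,0,0,0.7,0,60,0,0,0.36,0]}}

```text
time_s: 22.5
tcp_pos: [0.6334, -0.1226, -0.0027]
orientation: [0.995, 0.097, -0.001, -0.0]
wrist_force: [-1.2, 0.6, -0.2]
grip_width: 0.0601
finger_force: 0.0
```

{"name": "servo_tool", "arguments": {"moves": [15,0,0,0,0,15,0,0,0,0,15,0,0,0,0,15,0,0,0,0,15,0,0,0,0], "grip_force": 14}}

```text
time_s: 23.0
tcp_pos: [0.6352, -0.1226, -0.0009]
orientation: [0.995, 0.098, 0.001, 0.0]
wrist_force: [-0.8, 0.1, 3.1]
grip_width: 0.0277
finger_force: 14.0
```

```bash
python3 -c "
from h import *
need((.4625,.1548,.13),-.058)"
```

```text
t 23.0 tcp [ 0.6352 -0.1226 -0.0009] phi -0.058 w 0.0277 F 14.0 shift [ -7.54 -10.68  -4.06] turn 2.42
```

{"name": "servo_tool", "arguments": {"moves": [15,0,0,-0.6,0,15,0,0,-1,0.6,15,0,0,-1,0.6,15,0,0,-1,0.6,15,0,0,-0.4,0.62]}}

```text
time_s: 23.5
tcp_pos: [0.6362, -0.1228, 0.1022]
orientation: [1.0, -0.03, 0.003, 0.001]
wrist_force: [1.3, -0.4, -0.2]
grip_width: 0.0275
finger_force: 14.0
```

{"name": "servo_tool", "arguments": {"moves": [15,-0.4,-0.6,0,0,15,-0.7,-0.98,0,0,15,-0.7,-0.98,0,0,15,-0.7,-0.98,0,0,15,-0.7,-0.98,0,0]}}

```text
time_s: 24.0
tcp_pos: [0.5607, -0.0041, 0.0992]
orientation: [1.0, -0.029, 0.001, -0.0]
wrist_force: [-0.2, 0.3, -0.8]
grip_width: 0.0274
finger_force: 14.0
```

{"name": "servo_tool", "arguments": {"moves": [15,-0.7,-0.98,0,0,15,-0.7,-0.98,0,0,15,-0.7,-0.98,0,0,15,-0.7,-0.98,0,0,15,-0.7,-0.98,0,0]}}

```text
time_s: 24.5
tcp_pos: [0.4805, 0.1234, 0.0992]
orientation: [1.0, -0.029, 0.001, -0.0]
wrist_force: [0.1, 0.2, -0.9]
grip_width: 0.028
finger_force: 14.0
```

{"name": "servo_tool", "arguments": {"moves": [15,-0.5,-0.8,0,0,15,-0.34,-0.46,0,0,15,0,0,0,0,15,0,0,0,0,15,0,0,0,0]}}

```text
time_s: 25.0
tcp_pos: [0.4626, 0.1543, 0.0983]
orientation: [1.0, -0.029, 0.0, 0.0]
wrist_force: [-0.4, -0.3, -0.9]
grip_width: 0.0275
finger_force: 14.0
```

```bash
python3 -c "
from h import *
need((.4625,.1548,.0324),-.058)"
```

```text
t 25.0 tcp [0.4626 0.1543 0.0983] phi -0.058 w 0.0275 F 14.0 shift [-0.01 -0.02  3.81] turn -0.01
```

{"name": "servo_tool", "arguments": {"moves": [15,0,0,0.9,0,15,0,0,0.9,0,15,0,0,0.8,0,15,0,0,0.6,0,15,0,0,0.3,0]}}

```text
time_s: 25.5
tcp_pos: [0.4617, 0.1539, 0.0093]
orientation: [1.0, -0.03, -0.001, 0.0]
wrist_force: [0.3, -0.6, -1.6]
grip_width: 0.0273
finger_force: 14.0
```

{"name": "servo_tool", "arguments": {"moves": [15,0,0,0.15,0,15,0,0,0.08,0,15,0,0,0.04,0,15,0,0,0,0,15,0,0,0,0]}}

```text
time_s: 26.0
tcp_pos: [0.4623, 0.1551, 0.0044]
orientation: [1.0, -0.029, 0.001, -0.0]
wrist_force: [0.4, -0.0, -1.3]
grip_width: 0.0278
finger_force: 14.0
```

```bash
python3 -c "
from h import *
need((.4625,.1548,.0324),-.058);print(arm.state()['wrist_force'])"
```

```text
t 26.0 tcp [0.4623 0.1551 0.0044] phi -0.058 w 0.0278 F 14.0 shift [0.01 0.01 0.05] turn -0.0
[ 0.39365536 -0.02096449 -1.28236712]
```

{"name": "servo_tool", "arguments": {"moves": [15,0,0,0.04,0,15,0,0,0.02,0,35,0,0,0,0,35,0,0,0,0,35,0,0,-0.3,0]}}

```text
time_s: 26.5
tcp_pos: [0.4612, 0.1547, 0.0095]
orientation: [1.0, -0.029, -0.001, 0.001]
wrist_force: [-0.1, -0.1, 0.5]
grip_width: 0.0351
finger_force: 0.0
```

{"name": "servo_tool", "arguments": {"moves": [40,0,0,-0.8,0,60,0,0,-1,0,60,0,0,-1,0,60,0,0,-1,0,60,0,0,0,0]}}

```text
time_s: 27.0
tcp_pos: [0.4638, 0.1552, 0.1079]
orientation: [1.0, -0.029, 0.003, -0.001]
wrist_force: [0.1, -0.5, -0.2]
grip_width: 0.06
finger_force: 0.0
```

```bash
python3 - <<'E'
from h import *
need((.6468,.1374,.14),-.058)
cs={n:snap(n) for n in('scene','top')}
print(fit(cs,'eyepiece',(.647,.137)))
cv2.imwrite('pics/c1.png',cs['scene']['pixels'][:,:,::-1])
E
```

```text
t 27.0 tcp [0.4638 0.1552 0.1079] phi -0.058 w 0.06 F 0.0 shift [ 7.35  0.29 -0.11] turn 0.0
(array([0.6475, 0.1376]), np.float64(0.151), 2)
```

View pics/c1.png

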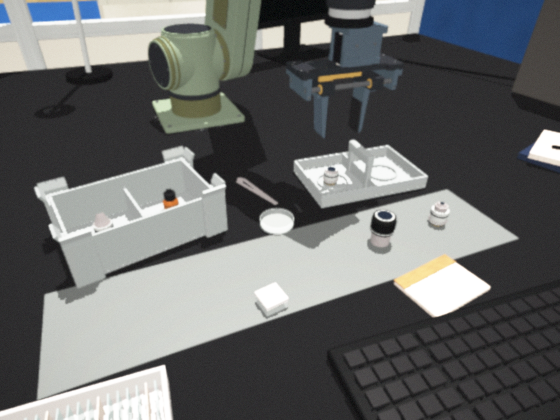

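Long objective and bottle are in the deep tray, and the short objective is standing in the shallow one (330,177). Now the eyepiece.

{"name": "servo_tool", "arguments": {"moves": [70,1,0.04,0,0,70,1,0.04,0,0,70,1,0.04,0,0,70,1,0.04,0,0,70,1,0.04,0,0]}}

```text
time_s: 27.7
tcp_pos: [0.5863, 0.1423, 0.103]
orientation: [1.0, -0.029, -0.002, 0.001]
wrist_force: [0.5, -0.1, 0.8]
grip_width: 0.0703
finger_force: 0.0
```

{"name": "servo_tool", "arguments": {"moves": [70,1,0.04,0,0,70,1,0.04,0,0,70,0.4,0,0,0,70,0,0,0,0,70,0,0,0,0]}}

```text
time_s: 28.2
tcp_pos: [0.6447, 0.1372, 0.1038]
orientation: [1.0, -0.029, -0.002, 0.0]
wrist_force: [-0.8, -0.8, 0.1]
grip_width: 0.0696
finger_force: 0.0
```

```bash
python3 -c "
from h import *
need((.6472,.1375,.042),-.058)"
```

```text
t 28.2 tcp [0.6447 0.1372 0.1038] phi -0.058 w 0.0696 F 0.0 shift [ 0.1  -0.02  3.65] turn -0.0
```

{"name": "servo_tool", "arguments": {"moves": [70,0.06,0,0.9,0,70,0,0,0.9,0,70,0,0,0.9,0,70,0,0,0.6,0,70,0,0,0.35,0]}}

```text
time_s: 28.7
tcp_pos: [0.6461, 0.1372, 0.0124]
orientation: [1.0, -0.029, -0.001, 0.0]
wrist_force: [-0.4, -0.4, 0.1]
grip_width: 0.0695
finger_force: 0.0
```

{"name": "servo_tool", "arguments": {"moves": [25,0,0,0,0,25,0,0,0,0,25,0,0,0,0,25,0,0,0,0,25,0,0,0,0], "grip_force": 14}}

```text
time_s: 29.2
tcp_pos: [0.6483, 0.1374, 0.0146]
orientation: [1.0, -0.029, 0.001, -0.0]
wrist_force: [-0.6, -0.0, 1.2]
grip_width: 0.0375
finger_force: 14.0
```

```bash
python3 -c "
from h import *
need((.4688,.2646,.15),-.058)"
```

```text
t 29.2 tcp [0.6483 0.1374 0.0146] phi -0.058 w 0.0375 F 14.0 shift [-7.46 -4.66 -4.24] turn -0.0
```

{"name": "servo_tool", "arguments": {"moves": [25,0,0,-0.5,0,25,0,0,-0.9,0,25,0,0,-1,0,25,0,0,-1,0,25,0,0,-0.8,0]}}

```text
time_s: 29.7
tcp_pos: [0.6481, 0.1372, 0.1211]
orientation: [1.0, -0.029, 0.001, -0.0]
wrist_force: [0.5, 0.4, -1.4]
grip_width: 0.038
finger_force: 14.0
```

{"name": "servo_tool", "arguments": {"moves": [25,-0.6,-0.4,0,0,25,-0.95,-0.6,0,0,25,-0.95,-0.6,0,0,25,-0.95,-0.6,0,0,25,-0.95,-0.6,0,0]}}

```text
time_s: 30.2
tcp_pos: [0.541, 0.2139, 0.1194]
orientation: [1.0, -0.029, 0.0, -0.0]
wrist_force: [-0.4, 0.3, -0.2]
grip_width: 0.0377
finger_force: 14.0
```

{"name": "servo_tool", "arguments": {"moves": [25,-0.95,-0.6,0,0,25,-0.95,-0.6,0,0,25,-0.76,-0.46,0,0,25,-0.4,-0.2,0,0,25,0,0,0,0]}}

```text
time_s: 30.7
tcp_pos: [0.4675, 0.2647, 0.1192]
orientation: [1.0, -0.028, 0.0, 0.0]
wrist_force: [0.1, -0.1, -0.5]
grip_width: 0.0375
finger_force: 14.0
```

{"name": "servo_tool", "arguments": {"moves": [25,0,0,0,0,25,0,0,0,0]}}

```text
time_s: 30.9
tcp_pos: [0.4693, 0.2639, 0.1188]
orientation: [1.0, -0.029, 0.0, 0.0]
wrist_force: [-0.1, -0.1, -1.5]
grip_width: 0.0375
finger_force: 14.0
```

```bash
python3 -c "
from h import *
need((.4688,.2646,.0479),-.058)"
```

```text
t 30.9 tcp [0.4693 0.2639 0.1188] phi -0.058 w 0.0375 F 14.0 shift [-0.02 -0.03  4.01] turn -0.01
```

{"name": "servo_tool", "arguments": {"moves": [25,-0.02,-0.03,0.9,0,25,0,0,0.9,0,25,0,0,0.9,0,25,0,0,0.6,0,25,0,0,0.35,0]}}

```text
time_s: 31.4
tcp_pos: [0.468, 0.2642, 0.0259]
orientation: [1.0, -0.03, -0.001, 0.001]
wrist_force: [-0.3, -0.8, -1.2]
grip_width: 0.0373
finger_force: 14.0
```

{"name": "servo_tool", "arguments": {"moves": [25,0,0,0.2,0,25,0,0,0.08,0,25,0,0,0.03,0,25,0,0,0,0,25,0,0,0,0]}}

```text
time_s: 31.9
tcp_pos: [0.4682, 0.2653, 0.0202]
orientation: [1.0, -0.029, 0.001, -0.0]
wrist_force: [-0.3, 0.2, -0.9]
grip_width: 0.0377
finger_force: 14.0
```

```bash
python3 -c "
from h import *
need((.4688,.2646,.0479),-.058);print(arm.state()['wrist_force'])"
```

```text
t 31.9 tcp [0.4682 0.2653 0.0202] phi -0.058 w 0.0377 F 14.0 shift [0.03 0.03 0.06] turn -0.0
[-0.34684712  0.23863399 -0.92679956]
```

{"name": "servo_tool", "arguments": {"moves": [25,0,0,0.05,0,25,0,0,0.03,0,48,0,0,0,0,48,0,0,0,0,48,0,0,-0.3,0]}}

```text
time_s: 32.4
tcp_pos: [0.4671, 0.2647, 0.0245]
orientation: [1.0, -0.029, -0.001, 0.001]
wrist_force: [-0.3, 0.4, 0.3]
grip_width: 0.0481
finger_force: 0.0
```

{"name": "servo_tool", "arguments": {"moves": [48,0,0,-0.8,0,48,0,0,-1,0,48,0,0,-1,0,48,0,0,-1,0,48,0,0,0,0]}}

```text
time_s: 32.9
tcp_pos: [0.4701, 0.2663, 0.124]
orientation: [1.0, -0.029, 0.004, -0.002]
wrist_force: [0.8, -0.2, -0.7]
grip_width: 0.0482
finger_force: 0.0
```

{"name": "servo_tool", "arguments": {"moves": [48,0,1,0,0,48,0,1,0,0,40,-1,0,0,0,36,-1,0,0,0,36,-1,0,0,0]}}

```text
time_s: 33.4
tcp_pos: [0.3887, 0.2189, 0.1193]
orientation: [1.0, -0.03, -0.001, 0.0]
wrist_force: [-0.3, -0.2, -0.0]
grip_width: 0.0359
finger_force: 0.0
```

{"name": "servo_tool", "arguments": {"moves": [36,-0.5,0,0,0,36,0,0,0,0]}}

```text
time_s: 33.6
tcp_pos: [0.3761, 0.22, 0.1198]
orientation: [1.0, -0.028, -0.001, 0.0]
wrist_force: [-0.5, 0.5, -0.2]
grip_width: 0.0362
finger_force: 0.0
```

```bash
python3 - <<'E'
from h import *
cs={n:snap(n) for n in('scene','top')};t=cs['top']
need((.4656,.2097,.066),-.058)
for r in ((0,'top_tray'),(1,'deep_tray')):
    m=arm.regions_of('top',r[1])[0]['region'].astype(np.uint8)
    print(r[1],[np.round(at(t,u,v,.026 if r[0]==0 else .072)[:2],3).tolist() for u,v in cv2.boxPoints(cv2.minAreaRect(cv2.findNonZero(m)))])
cv2.imwrite('pics/c2.png',cv2.resize(t['pixels'][195:315,110:480,::-1],(800,260),interpolation=cv2.INTER_CUBIC))
E
```

```text
t 33.7 tcp [0.3784 0.2206 0.1202] phi -0.058 w 0.0357 F 0.0 shift [3.51 0.23 3.34] turn 0.0
top_tray [[0.404, 0.326], [0.545, 0.317], [0.527, 0.092], [0.389, 0.103]]
deep_tray [[0.529, -0.072], [0.579, -0.322], [0.41, -0.353], [0.363, -0.105]]
```

View pics/c2.png

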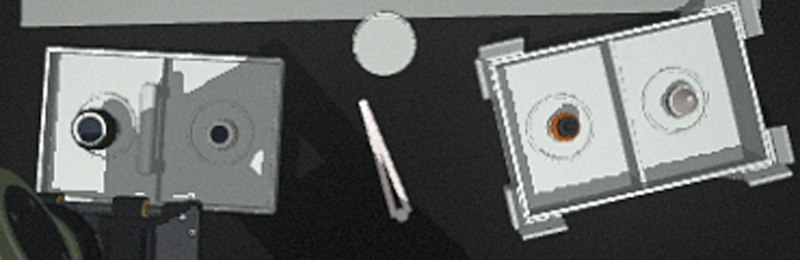

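All four pieces sit inside their rings: eyepiece (93,127), short objective (220,133), bottle (563,127), long objective (682,100). Next, grip the handle.

{"name": "servo_tool", "arguments": {"moves": [28,0.7,0.05,0,0,28,0.8,0.05,0,0,28,0.8,0.05,0,0,28,0.8,0.05,0,0,28,0.4,0.03,0,0]}}

```text
time_s: 34.3
tcp_pos: [0.468, 0.2091, 0.1199]
orientation: [1.0, -0.03, 0.001, -0.0]
wrist_force: [0.1, 0.7, 0.3]
grip_width: 0.0281
finger_force: 0.0
```

{"name": "servo_tool", "arguments": {"moves": [28,0,0,0,0,28,0,0,0,0]}}

```text
time_s: 34.5
tcp_pos: [0.4644, 0.2092, 0.1197]
orientation: [1.0, -0.029, -0.001, 0.0]
wrist_force: [1.0, -0.6, 0.7]
grip_width: 0.028
finger_force: 0.0
```

```bash
python3 - <<'E'
from h import *
need((.4656,.2097,.066),-.058)
E
```

```text
t 34.5 tcp [0.4644 0.2092 0.1197] phi -0.058 w 0.028 F 0.0 shift [ 0.05 -0.02  3.32] turn -0.01
```

{"name": "servo_tool", "arguments": {"moves": [28,0.03,-0.02,0.9,0,28,0,0,0.9,0,28,0,0,0.8,0,28,0,0,0.5,0,28,0,0,0.2,0]}}

```text
time_s: 35.0
tcp_pos: [0.4636, 0.2096, 0.0365]
orientation: [1.0, -0.029, -0.001, 0.001]
wrist_force: [-0.4, -0.5, -0.0]
grip_width: 0.0279
finger_force: 0.0
```

{"name": "servo_tool", "arguments": {"moves": [8,0,0,0,0,8,0,0,0,0,8,0,0,0,0,8,0,0,0,0,8,0,0,0,0], "grip_force": 40}}

```text
time_s: 35.5
tcp_pos: [0.4656, 0.2103, 0.0383]
orientation: [1.0, -0.029, 0.0, -0.0]
wrist_force: [-0.9, 1.6, 2.7]
grip_width: 0.0137
finger_force: 40.0
```

```bash
python3 - <<'E'
from h import *
s=arm.state();print(s['wrist_force'],s['finger_force'])
need((.4707,-.2097,.19),.195)
E
```

```text
[-0.94854259  1.62782093  2.6617188 ] 39.99030411243439
t 35.5 tcp [0.4656 0.2103 0.0383] phi 0.195 w 0.0137 F 40.0 shift [-3.06 16.52 -4.9 ] turn -2.42
```

{"name": "servo_tool", "arguments": {"moves": [8,0,0,-0.1,0,8,0,0,-0.2,0,8,0,0,-0.4,0,8,0,0,-0.5,0,8,0,0,-0.5,0]}}

```text
time_s: 36.0
tcp_pos: [0.4653, 0.2098, 0.0809]
orientation: [1.0, -0.029, -0.0, 0.0]
wrist_force: [-0.9, -0.3, -5.2]
grip_width: 0.0135
finger_force: 40.0
```

```bash
python3 - <<'E'
from h import *
c=snap('scene');s=arm.state();print(s['wrist_force'],s['ft_torque'],s['grip_width'],s['tcp_pos'])
cv2.imwrite('pics/d1.png',cv2.resize(c['pixels'][90:240,260:460,::-1],(800,600),interpolation=cv2.INTER_CUBIC))
E
```

```text
[ 0.66801549  0.15835104 -1.74691474] [ 0.02976623 -0.0697641   0.01004969] 0.013766080144430001 [0.46670316 0.21036094 0.08297187]
```

View pics/d1.png

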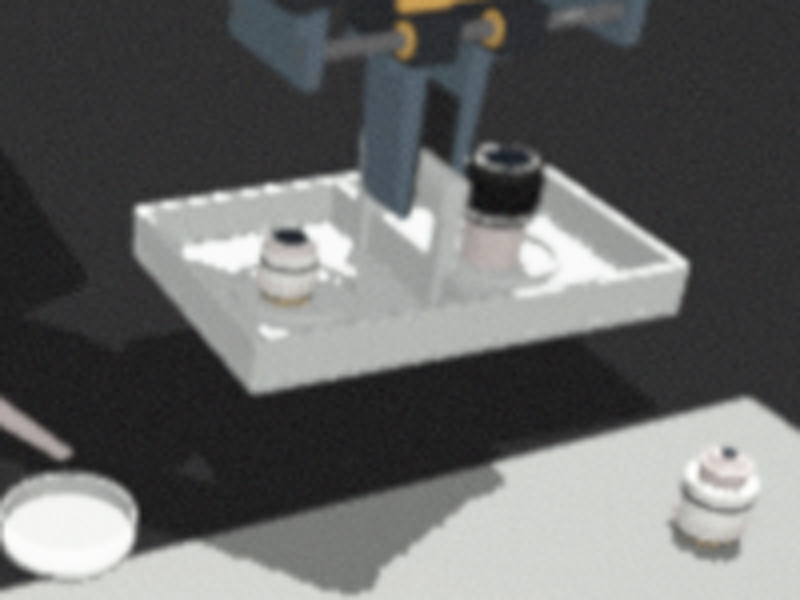

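The tray hangs level with both pieces standing upright in it. Raise, turn and carry over.

{"name": "servo_tool", "arguments": {"moves": [8,0,0,-0.6,-0.4,8,0,0,-0.7,-0.5,8,0,0,-0.7,-0.6,8,0,0,-0.7,-0.5,8,0,0,-0.5,-0.42]}}

```text
time_s: 36.55
tcp_pos: [0.4656, 0.2099, 0.1614]
orientation: [0.995, 0.098, 0.001, -0.0]
wrist_force: [1.1, -0.1, -3.2]
grip_width: 0.0135
finger_force: 40.0
```

{"name": "servo_tool", "arguments": {"moves": [8,-0.04,0.2,0,0,8,-0.07,0.4,0,0,8,-0.11,0.6,0,0,8,-0.13,0.7,0,0,8,-0.13,0.7,0,0]}}

```text
time_s: 37.05
tcp_pos: [0.4653, 0.1418, 0.1591]
orientation: [0.995, 0.097, -0.001, 0.001]
wrist_force: [-0.2, 0.8, -4.5]
grip_width: 0.0135
finger_force: 40.0
```

{"name": "servo_tool", "arguments": {"moves": [8,-0.13,0.7,0,0,8,-0.13,0.7,0,0,8,-0.13,0.7,0,0,8,-0.13,0.7,0,0,8,-0.13,0.7,0,0]}}

```text
time_s: 37.55
tcp_pos: [0.4662, 0.0528, 0.1592]
orientation: [0.995, 0.097, -0.001, 0.0]
wrist_force: [1.1, -0.6, -4.1]
grip_width: 0.0135
finger_force: 40.0
```

{"name": "servo_tool", "arguments": {"moves": [8,-0.13,0.7,0,0,8,-0.13,0.7,0,0,8,-0.13,0.7,0,0,8,-0.13,0.7,0,0,8,-0.13,0.7,0,0]}}

```text
time_s: 38.05
tcp_pos: [0.467, -0.036, 0.1592]
orientation: [0.995, 0.097, -0.001, 0.0]
wrist_force: [0.3, 0.2, -4.9]
grip_width: 0.0144
finger_force: 40.0
```

{"name": "servo_tool", "arguments": {"moves": [8,-0.13,0.7,0,0,8,-0.13,0.7,0,0,8,-0.13,0.7,0,0,8,-0.13,0.7,0,0,8,-0.13,0.7,0,0]}}

```text
time_s: 38.55
tcp_pos: [0.4678, -0.1248, 0.1592]
orientation: [0.995, 0.097, -0.001, -0.0]
wrist_force: [0.9, 0.2, -4.7]
grip_width: 0.0138
finger_force: 40.0
```

```bash
python3 - <<'E'
from h import *
need((.4709,-.2097,.19),.195)
E
```

```text
t 38.55 tcp [ 0.4678 -0.1248  0.1592] phi 0.195 w 0.0138 F 40.0 shift [-0.54  3.36 -0.06] turn -0.01
```

{"name": "servo_tool", "arguments": {"moves": [8,-0.13,0.7,0,0,8,-0.12,0.7,0,0,8,-0.1,0.6,0,0,8,-0.08,0.5,0,0,8,-0.06,0.4,0,0]}}

```text
time_s: 39.05
tcp_pos: [0.4709, -0.1978, 0.1598]
orientation: [0.995, 0.097, -0.0, -0.0]
wrist_force: [-0.3, -0.5, -3.4]
grip_width: 0.0139
finger_force: 40.0
```

{"name": "servo_tool", "arguments": {"moves": [8,-0.04,0.25,0,0,8,-0.02,0.15,0,0,8,0,0,0,0,8,0,0,0,0,8,0,0,0,0]}}

```text
time_s: 39.55
tcp_pos: [0.4718, -0.2062, 0.1601]
orientation: [0.995, 0.098, -0.0, -0.0]
wrist_force: [0.5, -0.2, -3.9]
grip_width: 0.0138
finger_force: 40.0
```

```bash
python3 - <<'E'
from h import *
cs={n:snap(n) for n in('scene','top')}
need((.4709,-.2097,.1396),.195)
a=cs['scene']['pixels'][90:300,0:260,::-1];cv2.imwrite('pics/d2.png',cv2.resize(a,(742,600),interpolation=cv2.INTER_CUBIC))
E
```

```text
t 39.65 tcp [ 0.4718 -0.2063  0.1602] phi 0.195 w 0.0138 F 40.0 shift [-0.06  0.13  1.99] turn 0.01
```

View pics/d2.png

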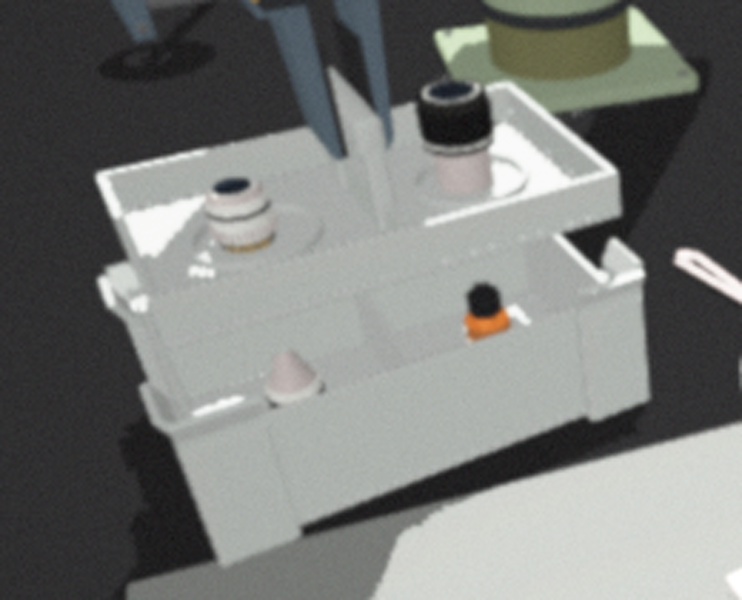

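The tray hangs over the deep one and is level. Measuring its centre from opposite rim corners (100,178) and (616,176), and checking the deep tray with the post positions.

```bash
python3 - <<'E'
from h import *
c=snap('scene');f=600/210
g=lambda u,v,z:at(c,u/f,v/f+90,z)[:2]
a,b,d=g(98,178,.148),g(617,176,.148),g(508,84,.148)
print(a,b,d,(a+b)/2,np.linalg.norm(a-b),np.linalg.norm(a-d),'yaw',np.arctan2(*( (a-d)*[1,-1]) ))
ct=np.array([.4709,-.2097]);R=lambda x,y:ct+[x*.981-y*.194,x*.194+y*.981]
for x,y,z in((.078,.118,0),(.078,.118,.091),(.078,-.118,0),(.078,-.118,.091),(-.078,.118,.091),(-.078,-.118,.091)): print(x,y,z,((proj(c,[*R(x,y),z])-[0,90])*f).round())
t=snap('top')
for x,y in((.078,.118),(.078,-.118),(-.078,.118),(-.078,-.118)): print(proj(t,[*R(x,y),.091]).round(1))
cv2.imwrite('pics/d3.png',cv2.resize(t['pixels'][180:310,320:490,::-1],(782,598),interpolation=cv2.INTER_CUBIC))
E
```

```text
[ 0.43465447 -0.32497431] [ 0.52759563 -0.08752248] [ 0.38988395 -0.1137453 ] [ 0.48112505 -0.20624839] 0.2549929945086778 0.2159214992529812 yaw 0.2088615171405546
0.078 0.118 0 [650. 399.]
0.078 0.118 0.091 [639. 266.]
0.078 -0.118 0 [219. 566.]
0.078 -0.118 0.091 [162. 421.]
-0.078 0.118 0.091 [521. 158.]
-0.078 -0.118 0.091 [103. 266.]
[331.6 218.4]
[455.5 190.9]
[350.6 302.7]
[475.3 273.5]
```

View pics/d3.png

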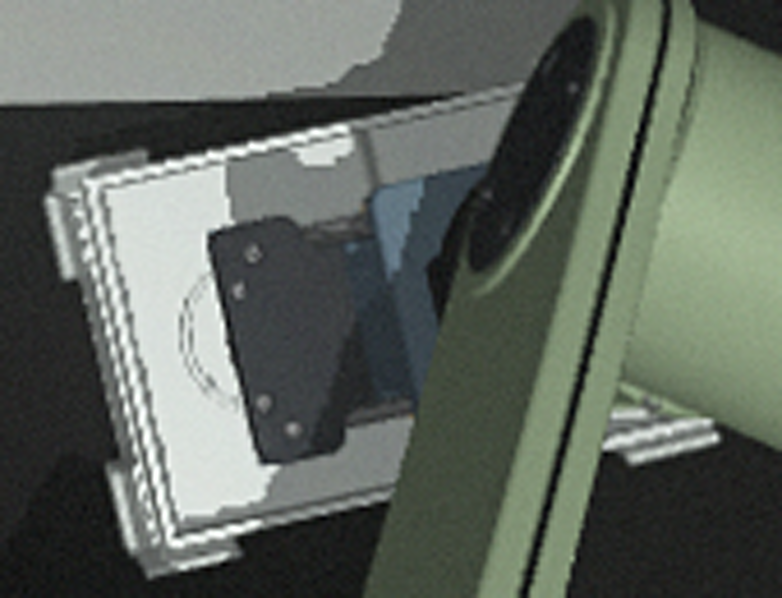

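```bash
python3 - <<'E'
from h import *
t=snap('top');c=snap('scene');s=arm.state();ct=s['tcp_pos'][:2]
R=lambda x,y:ct+[x*.981-y*.194,x*.194+y*.981]
for z in (.122,.148):
  for x,y in((.07,.11),(-.07,.11),(.07,-.11),(-.07,-.11)): print(z,x,y,((proj(t,[*R(x,y),z])-[320,180])*4.6).round(),((proj(c,[*R(x,y),z])-[0,90])*600/210).round())
print([ (proj(t,[*(np.array([.4709,-.2097])+[x*.981-y*.194,x*.194+y*.981]),.072])-[320,180])*4.6 for x,y in((.07,.11),(-.07,.11))])
E
```

```text
0.122 0.07 0.11 [ 76. 183.] [621. 213.]
0.122 -0.07 0.11 [157. 544.] [513. 119.]
0.122 0.07 -0.11 [626.  61.] [165. 348.]
0.122 -0.07 -0.11 [710. 414.] [110. 216.]
0.148 0.07 0.11 [ 81. 178.] [617. 168.]
0.148 -0.07 0.11 [165. 549.] [508.  79.]
0.148 0.07 -0.11 [647.  52.] [146. 298.]
0.148 -0.07 -0.11 [734. 416.] [ 92. 170.]
[array([ 73.89810782, 195.60742579]), array([150.69311226, 536.33590782])]
```

Everything agrees within about 2 mm. Small correction, then lower while watching the force.

{"name": "servo_tool", "arguments": {"moves": [8,-0.05,0.08,0,0,8,0,0,0.2,0,8,0,0,0.4,0,8,0,0,0.3,0,8,0,0,0.2,0]}}

```text
time_s: 40.35
tcp_pos: [0.4703, -0.2086, 0.1313]
orientation: [0.995, 0.098, -0.001, -0.001]
wrist_force: [0.1, -0.4, -4.2]
grip_width: 0.0136
finger_force: 40.0
```

{"name": "servo_tool", "arguments": {"moves": [8,0,0,0.1,0,8,0,0,0.1,0,8,0,0,0.1,0,8,0,0,0.1,0,8,0,0,0,0]}}

```text
time_s: 40.85
tcp_pos: [0.4708, -0.2089, 0.1224]
orientation: [0.995, 0.098, -0.0, -0.0]
wrist_force: [-1.0, -0.2, -4.4]
grip_width: 0.0137
finger_force: 40.0
```

```bash
python3 - <<'E'
from h import *
need((.4709,-.2097,.1396),.195);s=arm.state();print(s['wrist_force'],s['ft_torque'])
E
```

```text
t 40.85 tcp [ 0.4708 -0.2089  0.1224] phi 0.195 w 0.0137 F 40.0 shift [-0.    0.03  0.48] turn 0.0
[-1.02025912 -0.23324361 -4.35404418] [-0.02146164  0.03696039 -0.00731603]
```

{"name": "servo_tool", "arguments": {"moves": [8,0,0,0.08,0,8,0,0,0.08,0,8,0,0,0.08,0,8,0,0,0.08,0,8,0,0,0,0]}}

```text
time_s: 41.35
tcp_pos: [0.4708, -0.2089, 0.1143]
orientation: [0.995, 0.098, -0.0, -0.0]
wrist_force: [-0.2, -0.7, -3.9]
grip_width: 0.0137
finger_force: 40.0
```

{"name": "servo_tool", "arguments": {"moves": [8,0,0,0.05,0,8,0,0,0.05,0,8,0,0,0,0]}}

```text
time_s: 41.65
tcp_pos: [0.4709, -0.2089, 0.112]
orientation: [0.995, 0.098, -0.0, -0.0]
wrist_force: [0.9, 0.0, -4.3]
grip_width: 0.014
finger_force: 40.0
```

{"name": "servo_tool", "arguments": {"moves": [8,0,0,0.05,0,8,0,0,0,0]}}

```text
time_s: 41.85
tcp_pos: [0.4709, -0.2089, 0.1108]
orientation: [0.995, 0.097, -0.0, -0.0]
wrist_force: [-0.5, -0.4, -3.9]
grip_width: 0.0138
finger_force: 40.0
```

{"name": "servo_tool", "arguments": {"moves": [8,0,0,0.04,0,8,0,0,0,0]}}

```text
time_s: 42.05
tcp_pos: [0.4711, -0.209, 0.1103]
orientation: [0.995, 0.098, 0.0, 0.0]
wrist_force: [-1.1, 0.0, -0.8]
grip_width: 0.0136
finger_force: 40.0
```

{"name": "servo_tool", "arguments": {"moves": [8,0,0,0.04,0,8,0,0,0,0]}}

```text
time_s: 42.25
tcp_pos: [0.4711, -0.209, 0.1103]
orientation: [0.995, 0.098, 0.0, 0.0]
wrist_force: [-3.2, 0.5, 6.3]
grip_width: 0.0133
finger_force: 40.0
```

The weight came off at exactly the expected seat height (0.1103). Release and retreat.

{"name": "servo_tool", "arguments": {"moves": [28,0,0,-0.03,0,28,0,0,0,0,28,0,0,0,0,28,0,0,0,0,28,0,0,-0.3,0]}}

```text
time_s: 42.75
tcp_pos: [0.4703, -0.2086, 0.1165]
orientation: [0.995, 0.098, -0.001, -0.001]
wrist_force: [-0.3, -0.1, 0.3]
grip_width: 0.0278
finger_force: 0.0
```

{"name": "servo_tool", "arguments": {"moves": [28,0,0,-0.7,0,28,0,0,-1,0,28,0,0,-1,0,28,0,0,-1,0,28,0,0,-0.5,0]}}

```text
time_s: 43.25
tcp_pos: [0.472, -0.2094, 0.2249]
orientation: [0.995, 0.097, 0.002, 0.001]
wrist_force: [0.4, 0.0, 0.6]
grip_width: 0.0282
finger_force: 0.0
```

{"name": "servo_tool", "arguments": {"moves": [28,0,-1,0,0,28,0,-1,0,0,28,0,-1,0,0,28,0,-1,0,0,28,0,-1,0,0]}}

```text
time_s: 43.75
tcp_pos: [0.4462, -0.0854, 0.2219]
orientation: [0.995, 0.097, -0.0, -0.0]
wrist_force: [0.3, 0.5, -0.2]
grip_width: 0.0285
finger_force: 0.0
```

{"name": "servo_tool", "arguments": {"moves": [28,0,-1,0,0,28,0,-1,0,0,28,0,-1,0,0,28,0,-1,0,0,28,0,0,0,0]}}

```text
time_s: 44.25
tcp_pos: [0.4265, 0.0137, 0.222]
orientation: [0.995, 0.099, -0.0, -0.0]
wrist_force: [0.1, 0.1, 0.5]
grip_width: 0.0276
finger_force: 0.0
```

```bash
python3 - <<'E'
from h import *
c=snap('scene');t=snap('top');f=lambda i:cv2.resize(i[:,:,::-1],(400,400),interpolation=cv2.INTER_CUBIC)
cv2.imwrite('pics/e1.png',np.hstack([f(c['pixels'][115:315,10:250]),f(t['pixels'][150:330,310:500])]))
print(arm.state()['time_s'],arm.state()['wrist_force'])
E
```

```text
44.35 [-0.43578838 -0.37664272 -0.83583214]
```

View pics/e1.png

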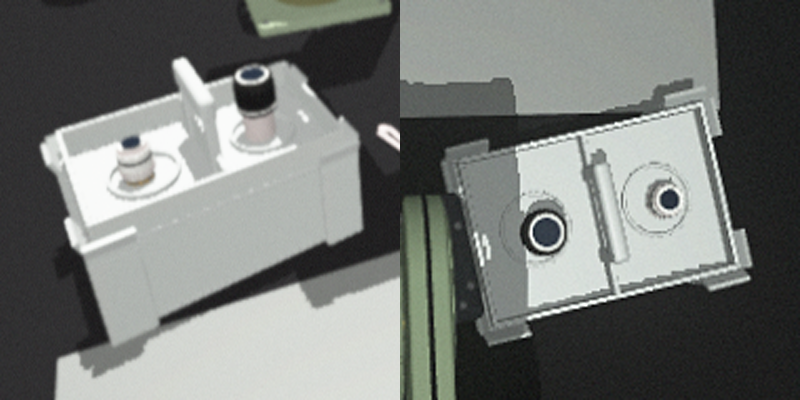

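The shallow tray is fully down between all four posts. The short objective (135,160) and the eyepiece (255,105) both stand upright within their rings. Handing in.

```bash
python3 -c "
from h import *
print(arm.finish_job())"
```

```text
the job is handed in; nothing more can be done
None
```

Both kits are packed, with the shallow tray fully down on the deep one between its posts and the middle objective never touched; I handed the job in at about 44 s, and the interface returned no verdict.

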